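# Set out the bench for making up a solution

## Robot

A 6-joint arm with a two-finger parallel gripper is mounted at the origin on the work surface. World frame = base frame: x ahead of the robot, y to its left, z up, the work surface at z = 0. Lengths are in m, angles in degrees, forces in N, time in s.
With the tool pointing down it reaches from about 0.25 to 0.725 m from the base axis. Payload 9.7 kg.
Tool frame: the origin (TCP) lies on the centre line of the jaws, within the pads' length; the fingertips stand 22 mm ahead of it and the grasp point (between the pads) lies 3 mm ahead of it; z points along the fingers, y is the direction in which the jaws open and shut (so a half turn about z gives the same grasp; the last joint's range is limited). The gripper opens to 85 mm and grips with 20 to 120 N. Pads are 22 mm wide; open, the fingers measure 114 mm over their backs; the gripper's body (76 mm by 85 mm) begins 54 mm behind the grasp point. The pads swing forward as they close: fully open they stand 13 mm farther back than shut.
Start: joints at [-64.171, 4.979, 10.078, 95.1, 0, 90], TCP at [0.24, -0.495, 0.253] pointing down, gripper open.
Joint ranges: [-179.16, 179.16], [-48.56, 103.87], [-65.8, 70.77], [-126.05, 130.52], [-82.76, 87.17], [-180, 180]. Speed limits (degrees/s): [127.2, 127.2, 147.25, 180, 180, 180].

## Interface

Orientations are given as [roll, pitch, yaw] about the fixed x, y, z axes, in that order (R = Rz(yaw) Ry(pitch) Rx(roll)).
In Python, from workcell import get_obs, camera, camera_params, job_done gives the robot as it stands.
- The arm moves only by the tool servo_tool, never from a script. Its argument "steps" is a list of rows, each an object of numbers: "x", "y", "z": the shift along the world's x, y, z in mm; "yaw": the turn about the world's z in degrees. A call has 1 to 12 rows; each row is the pose to reach, as a shift and turn from the pose measured when the call began; what a row does not reach only later rows make up. A row lasts 1/8 s, in which the tool goes at most 62.5 mm and 10.7 degrees, less where a joint would pass 70% of its speed; a pose out of reach is approached as far as the arm can. A call with a gripper value outside its range is refused whole. "grip" is the finger opening in mm, from 0 to 85.4, set as the call begins (left out, the last holds). The fingers move at their own pace and stop on an object; "grip_force" is the grip in N (left out, the last holds). Time passes only in rows, so rows that repeat a pose let the fingers close. It gives the time, the measured TCP pose, the force and the opening at its end, in the units of the state.
- get_obs(): the state, without advancing time (a new reading comes with each control period).
- camera(name): name is "side" or "top" or "wrist"; returns (picture, depth): 480x640x3 uint8, red, green, blue; 480x640 float32, m along the optical axis (not along the pixel's ray), 0 where there is no reading.
- camera_params(name): a dict with "intrinsics" (3x3 intrinsics, pixels), "D" ([k1, k2, p1, p2, k3] as OpenCV has them; the pictures are not rectified), "rvec" (rotation vector, rad) and "tvec" (3), from world to camera coordinates, as OpenCV has them; the wrist camera has in their place "hand_eye" (4x4, takes a point from camera to tool coordinates, whose origin is the TCP and whose axes are the flange's). Camera axes: x right, y down, z forward; pixel columns grow to the right and rows downward; lengths in m; the calibration is good to about 2 mm. A picture is of the moment at which its call begins: read the wrist's pose just before it. camera_params takes no time and is no camera call.
- job_done(): hands the job in, once; it reports no verdict.
The state is a dict: "time": time; "q": joint angles; "qd": joint speeds; "joint_efforts": joint torques, N m; "ee_pos": TCP position; "tcp_rot": TCP orientation; "wrist_force": force on the tool from outside, world axes, zero at the start; "torque": the same for the moment, N m; "opening": finger opening in m.
Only numpy, scipy, OpenCV 4.12 (cv2) and the standard library are available. Lean on these libraries where they do the work, as an engineer would, in place of code of your own. Each camera call takes 0.05 s, during which the arm holds its last target.

## Task

Set the bench up for making up a solution: the weighing boat in the middle of the balance pan, and the beaker in the middle of the stirrer's top plate with the watch glass centred on it as a cover. Stand the jar of salt on the bench half-way between the stirrer's plate and the balance's pan, and the conical flask on the other side of the stirrer, in line with them and as far from the stirrer's plate as the jar is. All of it should stand level and upright when you have finished; knock over neither these things nor the measuring cylinder or the wash bottle on the way.

Things in the scene. Friction and masses are not known exactly. Their poses are not given: they have to be found in the camera images.
- beaker_center (a point): The beaker: straight-sided clear glass, open at the top with a small pouring lip, outside diameter 50 mm (52 at the rim), 70 mm tall, 2.5 mm wall, 48 to 78 g. This point is its centre, half-way up (35 mm above its foot); z is its upward axis. It starts upright on the bench.
- flask_center (a point): The conical flask: clear glass, empty, base diameter 64 mm, 105 mm tall, tapering from 8 mm above its foot to a straight neck of 26 mm outside diameter (30 at the rim) from 72 mm above its foot to the top; 64 to 104 g. This point is on its axis, half-way up (52.5 mm above its foot); z is its upward axis. It starts upright on the bench.
- watchglass_center (a point): Watch glass: shallow round dish of clear glass, 60 mm across, 11 mm high, hollow side up, 25 g. Its rim is an upright 5 mm edge, 6 to 11 mm above its foot; the foot is 28 mm across, so on the beaker it hangs 6 mm into the mouth while the rim's underside lies on the beaker. This point is its centre, 5.5 mm above its foot; z is its upward axis. It starts flat on the bench.
- jar_center (a point): The jar of salt: squat wide-mouthed white plastic jar with a black ribbed screw lid, closed. Body 56 mm diameter, lid 58 mm diameter and 19 mm high, 74 mm tall in all, 105 to 210 g. This point is its centre, half-way up (37 mm above its foot); z is its upward axis. It starts upright on the bench.
- boat_center (a point): The weighing boat: small open white plastic tray, 56 mm long (x), 42 mm wide (y), 14 mm high, with 3 mm walls and a short pouring spout that stands out another 14 mm at its +x end; 15 g. This point is the centre of the tray without the spout, half-way up (7 mm above its underside); z is up. It starts flat on the bench.
- stirrer_plate (a point): Magnetic stirrer, left or right of the balance: white, fixed, 150 mm wide, 190 deep, controls on its sloping front, round white top plate of 130 mm. This point is the centre of the plate's upper face, 95 mm above the bench; the housing reaches 115 mm from it to the front (towards the robot), 75 mm to the back and to each side. x points to its back, y to its left seen from the robot.
- balance_pan (a point): Balance: grey, fixed, 150 mm wide, 190 deep, display on its sloping front, round steel pan of 116 mm that does not sink. This point is the centre of the pan's upper face, 68 mm above the bench; the housing (57 mm high) reaches 115 mm from it to the front (towards the robot), 75 mm to the back and to each side. x points to its back, y to its left seen from the robot.
- cylinder_center (a point): A measuring cylinder that is not needed: tall narrow glass, 210 mm tall, 29 mm diameter, on a blue foot of 72 mm, standing loose at the left-hand side of the bench. This point is on its axis, half-way up.
- washbottle_center (a point): A wash bottle that is not needed: white plastic, 64 mm diameter, blue cap and a thin bent spout, about 200 mm tall, standing loose at the right-hand side of the bench. This point is on its axis, 78 mm above its foot.
Things that resemble listed ones, but are neither listed nor needed, are in the scene too. Leave any green, purple or red look-alike of the part that bears flask_center alone.

How it is judged:
By the outcome, as a careful person would: the job done as asked, in the order asked, and still so for the second after the job is handed in, with the robot touching nothing.
It also fails if it takes over 120 s, if anything falls off the work surface, if the arm or the gripper's body presses on something with over 40 N, if the wrist force passes 120 N, or if a joint passes its speed limit or range.

## Working session

There is one attempt and no reset: what is moved stays moved. The work goes in short steps, Python scripts to look and compute and a tool call to move; the robot and the scene stay as the last step left them, time stands still between calls to the robot, and variables do not carry over. Pictures are saved under pics/ and viewed, and the job is handed in when it is done.

Besides the shell and the picture viewer there is one more tool, called after "Request:" as name(argument=value, ...) on one line, values as JSON. servo_tool: Moves the arm, as the interface text tells. Its arguments: {"type":"object","properties":{"steps":{"type":"array"},"grip":{"type":"number"},"grip_force":{"type":"number"}},"required":["steps"]}

```bash
ls; mkdir -p pics
python3 - <<'E'
from workcell import *
import cv2,numpy as np
print(get_obs())
for n in ["side","top","wrist"]:
    p,d=camera(n); cv2.imwrite(f"pics/{n}0.png",p[:,:,::-1]); np.save(f"pics/{n}0d.npy",d); print(n,camera_params(n),(d>0).mean())
E
```

```text
pics
{'time': 0.0, 'q': array([-6.41701741e+01,  5.01135562e+00,  1.00348739e+01,  9.51002846e+01,
        9.09552921e-04,  9.00020086e+01]), 'qd': array([ 0.04586984,  0.04684424,  0.05560879, -0.04963042, -0.01907363,
        0.00745974]), 'joint_efforts': array([-2.45309471e-03, -5.20383132e+01,  4.64807653e+01,  1.63282268e-02,
       -1.76502226e-04, -1.42399406e-05]), 'ee_pos': array([ 0.23955036, -0.49486654,  0.25258437]), 'tcp_rot': array([-1.79923234e+02, -9.06860928e-04,  2.58278161e+01]), 'wrist_force': array([-0.20538922,  0.29876474,  0.52653915]), 'torque': array([0.02331616, 0.00374068, 0.03070608]), 'opening': 0.08503053359730244}
side {'intrinsics': array([[609.84657277,   0.        , 320.56162653],
       [  0.        , 609.84657277, 244.3968272 ],
       [  0.        ,   0.        ,   1.        ]]), 'D': array([0.01114673, 0.        , 0.        , 0.        , 0.        ]), 'rvec': array([ 0.55667754, -2.46552419,  1.43301827]), 'tvec': array([0.41309733, 0.19094673, 1.23144801])} 0.9960774739583333
top {'intrinsics': array([[606.34211698,   0.        , 306.48989249
[... 234 characters left out ...]
), 'tvec': array([-0.01055671,  0.49157399,  1.53548878])} 0.99587890625
wrist {'intrinsics': array([[402.16061758,   0.        , 310.3438536 ],
       [  0.        , 402.16061758, 242.32680034],
       [  0.        ,   0.        ,   1.        ]]), 'D': array([-0.06604623,  0.        ,  0.        ,  0.        ,  0.        ]), 'hand_eye': array([[-7.15214068e-04, -9.53925184e-01, -3.00043716e-01,
         7.52277851e-02],
       [ 9.99999733e-01, -6.38012433e-04, -3.55274061e-04,
        -1.01417037e-03],
       [ 1.47473253e-04, -3.00043890e-01,  9.53925386e-01,
        -1.21100588e-01],
       [ 0.00000000e+00,  0.00000000e+00,  0.00000000e+00,
         1.00000000e+00]])} 0.9959309895833334
```

View pics/side0.png

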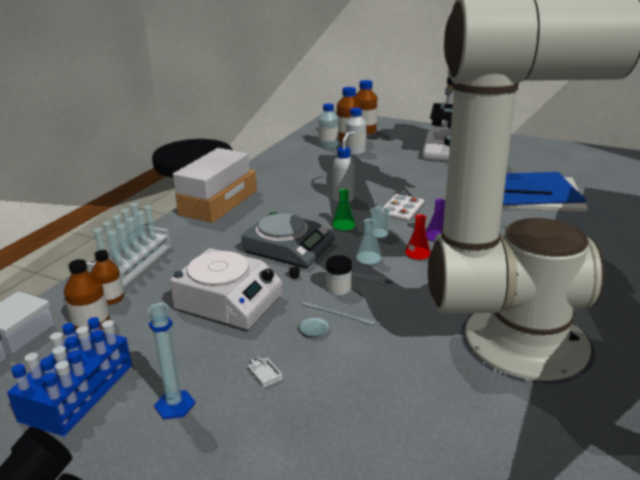

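View pics/top0.png

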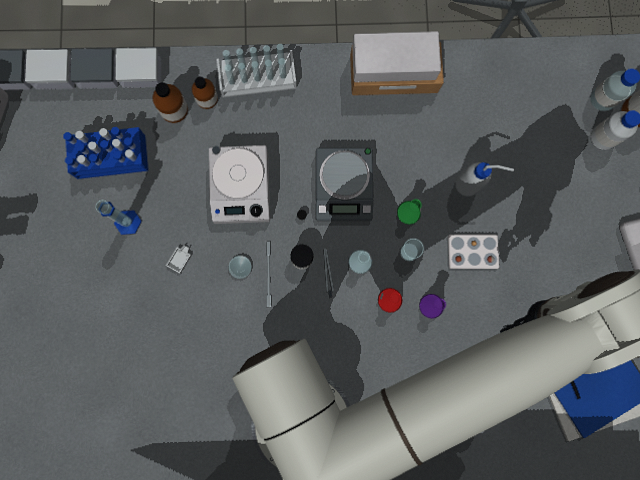

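View pics/wrist0.png

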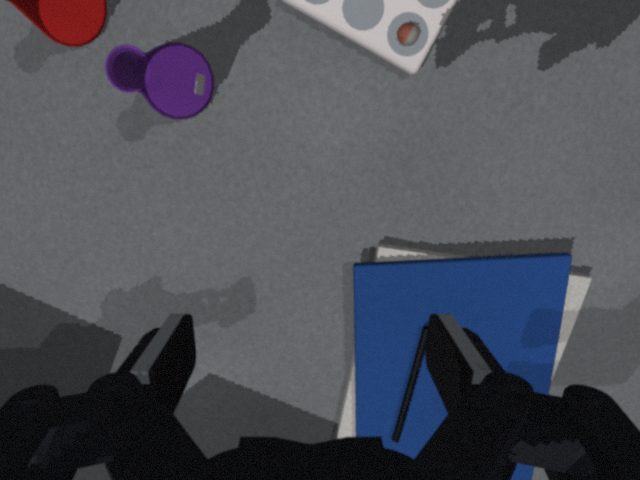

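The side and top views show the stirrer (top view 238,173) on the left and the balance (344,175) on the right. The boat is at (180,258), the watch glass (240,267), the jar (302,256), the flask and beaker (360,262) and (412,250). I'll measure these next.

```bash
cat > h.py <<'E'
from workcell import *
import cv2,numpy as np
from scipy.spatial.transform import Rotation as R
def pose(name,obs=None):
    P=camera_params(name)
    if name!="wrist":
        Rm=cv2.Rodrigues(np.array(P["rvec"]))[0]; return P,Rm.T,-Rm.T@np.array(P["tvec"])
    o=obs; T=R.from_euler('xyz',o["tcp_rot"],degrees=True).as_matrix()
    H=P["hand_eye"]; return P,T@H[:3,:3],T@H[:3,3]+o["ee_pos"]
def ray(name,uv,obs=None):
    P,Rw,c=pose(name,obs)
    n=cv2.undistortPoints(np.array(uv,float).reshape(-1,1,2),P["intrinsics"],P["D"]).reshape(-1,2)
    return c,np.c_[n,np.ones(len(n))]@Rw.T
def onz(name,uv,z,obs=None):
    c,d=ray(name,uv,obs); return c+d*((z-c[2])/d[:,2])[:,None]
def cloud(name,depth,obs=None):
    v,u=np.mgrid[:480,:640]; c,d=ray(name,np.c_[u.ravel(),v.ravel()],obs)
    return (c+d*depth.ravel()[:,None]).reshape(480,640,3)
def snap(name,tag):
    o=get_obs(); p,d=camera(name); cv2.imwrite(f"pics/{tag}.png",p[:,:,::-1]); np.save(f"pics/{tag}d.npy",d)
    return o,p,d
def proj(name,X,obs=None):
    P,Rw,c=pose(name,obs); Xc=(np.atleast_2d(X)-c)@Rw
    return cv2.projectPoints(Xc,np.zeros(3),np.zeros(3),P["intrinsics"],P["D"])[0].reshape(-1,2)
E
python3 - <<'E'
from h import *
p=cv2.imread("pics/top0.png"); d=np.load("pics/top0d.npy")
c=cloud("top",d)
for n,uv in dict(st=(238,173),bal=(344,175),boat=(180,258),wg=(240,267),jar=(302,256),a=(360,262),b=(412,250),blk=(302,215),rack=(105,150),bench=(200,320),cyl=(127,222)).items(): print(n,c[uv[1],uv[0]].round(3))
crop=p[125:325,100:440]
cv2.imwrite("pics/topz.png",cv2.resize(crop,None,fx=2.3,fy=2.3,interpolation=cv2.INTER_CUBIC))
s=cv2.imread("pics/side0.png")[180:420,140:460]
cv2.imwrite("pics/sidez.png",cv2.resize(s,None,fx=2.5,fy=2.5,interpolation=cv2.INTER_CUBIC))
# plates: 
for n,uv,z,r in (("st",(238,173),.095,.065),("bal",(344,175),.068,.058)):
    m=(abs(c[...,2]-z)<.006)&(np.hypot(*(c[...,:2]-c[uv[1],uv[0],:2]).transpose(2,0,1))<.12)
    P=c[m]; print(n,m.sum(),(P.max(0)+P.min(0))/2,P.max(0)-P.min(0))
E
```

```text
st [0.634 0.147 0.089]
bal [ 0.626 -0.126  0.071]
boat [0.43  0.311 0.   ]
wg [0.402 0.153 0.003]
jar [ 0.416 -0.011  0.08 ]
a [ 0.397 -0.157  0.077]
b [ 0.433 -0.302  0.011]
blk [ 0.532 -0.014  0.026]
rack [0.709 0.492 0.071]
bench [ 0.267  0.259 -0.005]
cyl [0.523 0.44  0.044]
st 2118 [0.62031185 0.1474815  0.09499232] [0.16959546 0.14678193 0.01198104]
bal 1397 [ 0.63093443 -0.12626001  0.06798905] [0.12577484 0.13906487 0.01192851]
```

View pics/topz.png

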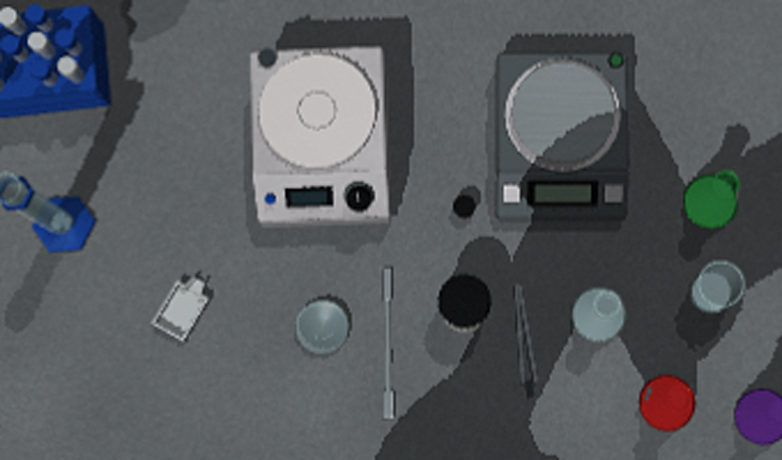

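View pics/sidez.png

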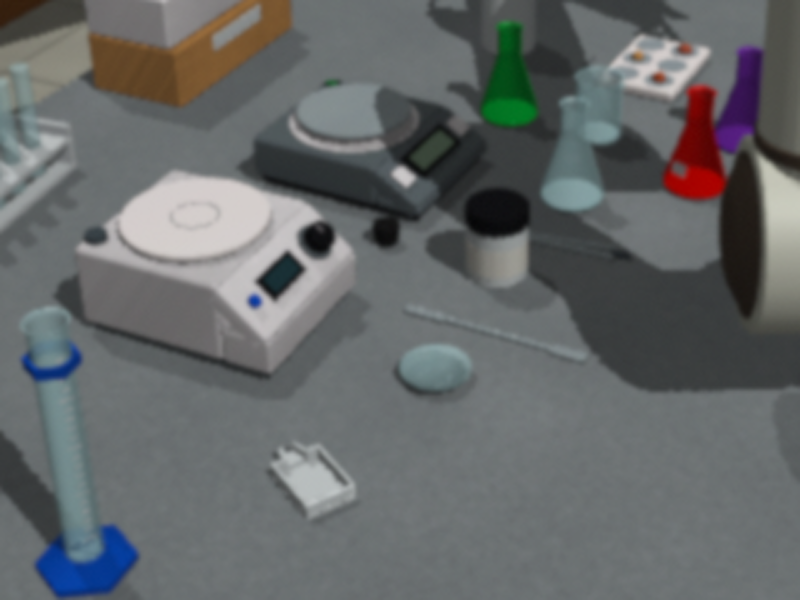

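Top zoom: boat at about (180,305) with its spout pointing up and to the right, watch glass (323,325), jar (464,300), clear flask (599,315), beaker (718,287). I'll go to the boat first and look with the wrist camera. I'm also computing the plate centres from the top view.

Request:
servo_tool(steps=[{"x": 160, "y": 795, "z": 20, "yaw": -57}, {"x": 160, "y": 795, "z": 20, "yaw": -57}, {"x": 160, "y": 795, "z": 20, "yaw": -57}, {"x": 160, "y": 795, "z": 20, "yaw": -57}, {"x": 160, "y": 795, "z": 20, "yaw": -57}, {"x": 160, "y": 795, "z": 20, "yaw": -57}, {"x": 160, "y": 795, "z": 20, "yaw": -57}, {"x": 160, "y": 795, "z": 20, "yaw": -57}, {"x": 160, "y": 795, "z": 20, "yaw": -57}, {"x": 160, "y": 795, "z": 20, "yaw": -57}, {"x": 160, "y": 795, "z": 20, "yaw": -57}, {"x": 160, "y": 795, "z": 20, "yaw": -57}])

```text
time: 1.65
ee_pos: [0.2372, -0.1157, 0.2684]
tcp_rot: [-177.3, 0.1, -28.6]
wrist_force: [-1.0, 0.1, 0.2]
opening: 0.0852
```

Run:
```python
from h import *
o,p,d=snap("wrist","w1"); print(o["time"],o["ee_pos"],o["tcp_rot"])
snap("top","t1")
```

```text
1.65 [ 0.23721794 -0.11568114  0.26835883] [-1.77319636e+02  5.20162723e-02 -2.86111338e+01]
```

View pics/w1.png

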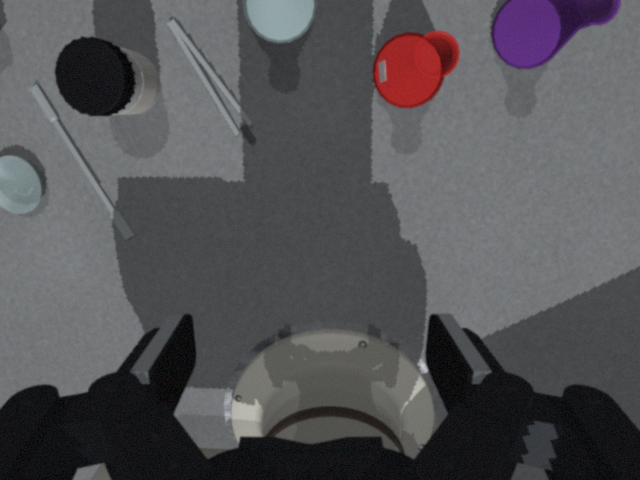

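View pics/t1.png

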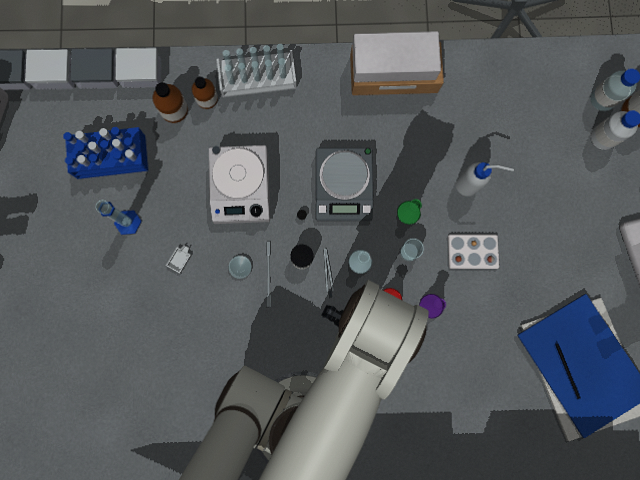

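The arm is only part-way there, and the top view is now clear of it. I'll measure everything from this picture.

Run:
```python
from h import *
p=cv2.imread("pics/t1.png"); d=np.load("pics/t1d.npy"); c=cloud("top",d)
print("cam",pose("top")[2])
def z(n,x0,y0,x1,y1,f): cv2.imwrite(f"pics/{n}.png",cv2.resize(p[y0:y1,x0:x1],None,fx=f,fy=f,interpolation=cv2.INTER_CUBIC))
z("za",200,135,390,230,4)
z("zb",90,195,430,310,2.3)
g=cv2.cvtColor(p,cv2.COLOR_BGR2HSV)
# brightness dumps
for r in (173,): print(g[r,205:275,2]); print(g[r,312:380,2])
print(g[140:210,238,2]); print(g[140:210,344,2])
```

```text
cam [ 0.22217199 -0.0075201   1.59689238]
[ 99  83  83  84 116 157 161 149 191 188 189 189 188 189 188 188 188 189
 188 188 188 188 190 186 130 193 191 190 189 188 190 189 189 189 190 189
 189 189 189 190 157 172 190 189 189 189 190 188 190 190 190 189 190 191
 190 190 192 198  88 128 177 140  65  61  53  56  55  55  52  51]
[ 83  82  82  68  62  77  79  98 171 167 119 125 124 126 125 127 125 127
 126 126 128 126 127 128 128 127 131 130 128 130 129 129 129 129 130 130
 129 129 129 130 131 129 128 129 130 129 131 128 128 129 128 129 129 128
 134  78 172 133  80  79  57  54  54  57  53  96  97  94]
[ 53  53  53  53  53  54 108 127 143 195 188 188 188 187 188 189 189 188
 188 190 189 189 190 191 166 153 191 189 189 190 190 190 190 189 189 190
 189 190 190 193 168 154 192 190 190 190 189 189 191 189 189 190 190 190
 190 189 192 171 135 152 152 170 177 173 175 151  60  17  36  46]
[ 52  53  53  54  54  53  55  50  62  66  67 100 114 134 130 128 131 130
 128 127 128 132 130 127 130 129 129 130 129 129 131 128 129 129 124 127
 128 127 127 129 127 128 126 126 130 129 127 127 129 129 129 128 126 127
 127 129 135 147 159 123  70  91  85  52  15  80 139 133 133 133]
```

View pics/za.png

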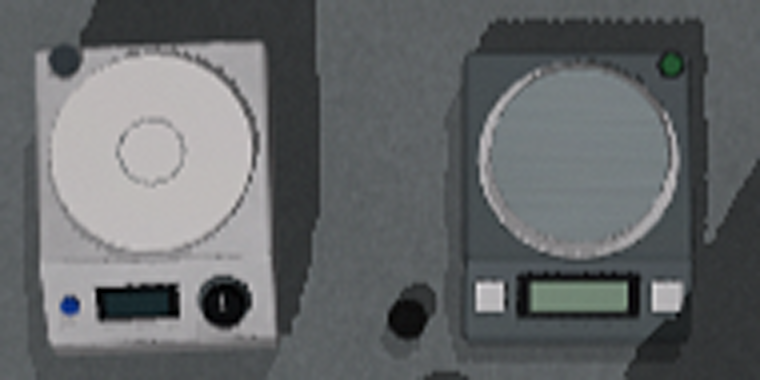

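View pics/zb.png

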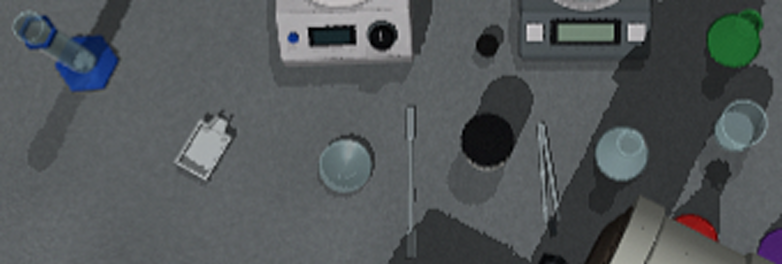

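Request:
servo_tool(steps=[{"x": 163, "y": 416, "z": 0, "yaw": -3}, {"x": 163, "y": 416, "z": 0, "yaw": -3}, {"x": 163, "y": 416, "z": 0, "yaw": -3}, {"x": 163, "y": 416, "z": 0, "yaw": -3}, {"x": 163, "y": 416, "z": 0, "yaw": -3}, {"x": 163, "y": 416, "z": 0, "yaw": -3}, {"x": 163, "y": 416, "z": 0, "yaw": -3}, {"x": 163, "y": 416, "z": 0, "yaw": -3}, {"x": 163, "y": 416, "z": 0, "yaw": -3}, {"x": 163, "y": 416, "z": 0, "yaw": -3}, {"x": 163, "y": 416, "z": 0, "yaw": -3}, {"x": 163, "y": 416, "z": 0, "yaw": -3}])

```text
time: 3.25
ee_pos: [0.1951, -0.0826, 0.2685]
tcp_rot: [-174.7, 0.1, -29.5]
wrist_force: [0.2, 0.9, 0.2]
opening: 0.085
```

The straight path cut inside the arm's minimum reach, so I'll go outward first and check the tilt.

Request:
servo_tool(steps=[{"x": 60, "y": 0, "z": 0, "yaw": -1}, {"x": 120, "y": 0, "z": 0, "yaw": -1}, {"x": 180, "y": 30, "z": 0, "yaw": -1}, {"x": 200, "y": 60, "z": 0, "yaw": -1}, {"x": 200, "y": 60, "z": 0, "yaw": -1}, {"x": 200, "y": 60, "z": 0, "yaw": -1}])

```text
time: 4.0
ee_pos: [0.3354, -0.1307, 0.2686]
tcp_rot: [-172.1, 0.1, -27.0]
wrist_force: [-0.6, 0.3, -0.9]
opening: 0.085
```

Run:
```python
from h import *
o=get_obs();np.set_printoptions(precision=2,suppress=True)
for k in ("q","qd","joint_efforts","torque"):print(k,o[k])
```

```text
q [-27.05 -20.47 -11.12  99.49   7.89 179.94]
qd [ 0.76  3.77  2.77 -1.12  0.35  0.06]
joint_efforts [ -0.02 -23.29  45.54  -0.06   0.45  -0.  ]
torque [-0.08  0.04  0.01]
```

Joint 6 sits at its 180° limit, since q6 = q1+180−yaw, and that caused the tilt. I'll turn the other way and see whether the tilt recovers.

Request:
servo_tool(steps=[{"x": 0, "y": 0, "z": 0, "yaw": 10}, {"x": 0, "y": 0, "z": 0, "yaw": 20}, {"x": 0, "y": 0, "z": 0, "yaw": 30}, {"x": 0, "y": 0, "z": 0, "yaw": 40}])

```text
time: 4.5
ee_pos: [0.3349, -0.1306, 0.2691]
tcp_rot: [-172.1, 0.1, 13.3]
wrist_force: [-0.3, -0.4, 0.2]
opening: 0.0854
```

The tilt persists because moves are relative to the measured pose. Pushing gently on the opposite limit of joint 6 should undo it, so I'll turn round to that limit.

Request:
servo_tool(steps=[{"yaw": 10}, {"yaw": 20}, {"yaw": 30}, {"yaw": 40}, {"yaw": 50}, {"yaw": 60}, {"yaw": 70}, {"yaw": 80}, {"yaw": 90}, {"yaw": 100}, {"yaw": 110}, {"yaw": 120}])

```text
schema error: expected keys x, y, z, yaw
```

Request:
servo_tool(steps=[{"yaw": 10}, {"yaw": 20}, {"yaw": 30}, {"yaw": 40}, {"yaw": 50}, {"yaw": 60}, {"yaw": 70}, {"yaw": 80}, {"yaw": 90}, {"yaw": 100}, {"yaw": 110}, {"yaw": 120}])

```text
schema error: expected keys x, y, z, yaw
```

Request:
servo_tool(steps=[{"yaw": 10}, {"yaw": 20}, {"yaw": 30}, {"yaw": 40}, {"yaw": 50}, {"yaw": 60}, {"yaw": 70}, {"yaw": 75}])

```text
schema error: expected keys x, y, z, yaw
```

Run:
```python
from h import *
o=get_obs();np.set_printoptions(precision=2,suppress=True)
print(o["q"],o["ee_pos"],o["tcp_rot"],o["time"])
```

```text
[-25.72 -15.79  -7.66 103.18   6.04 140.7 ] [ 0.33 -0.13  0.27] [-172.14    0.1    13.31] 4.5
```

Request:
servo_tool(steps=[{"x": 0, "y": 0, "z": 0, "yaw": 10}, {"x": 0, "y": 0, "z": 0, "yaw": 20}, {"x": 0, "y": 0, "z": 0, "yaw": 30}, {"x": 0, "y": 0, "z": 0, "yaw": 40}, {"x": 0, "y": 0, "z": 0, "yaw": 50}, {"x": 0, "y": 0, "z": 0, "yaw": 60}, {"x": 0, "y": 0, "z": 0, "yaw": 70}, {"x": 0, "y": 0, "z": 0, "yaw": 80}, {"x": 0, "y": 0, "z": 0, "yaw": 90}, {"x": 0, "y": 0, "z": 0, "yaw": 100}, {"x": 0, "y": 0, "z": 0, "yaw": 110}, {"x": 0, "y": 0, "z": 0, "yaw": 120}])

```text
time: 6.0
ee_pos: [0.3344, -0.1306, 0.2695]
tcp_rot: [-172.1, 0.1, 133.6]
wrist_force: [0.0, 0.1, -0.1]
opening: 0.0852
```

Request:
servo_tool(steps=[{"x": 0, "y": 0, "z": 0, "yaw": 10}, {"x": 0, "y": 0, "z": 0, "yaw": 20}, {"x": 0, "y": 0, "z": 0, "yaw": 30}, {"x": 0, "y": 0, "z": 0, "yaw": 40}, {"x": 0, "y": 0, "z": 0, "yaw": 50}, {"x": 0, "y": 0, "z": 0, "yaw": 60}, {"x": 0, "y": 0, "z": 0, "yaw": 70}, {"x": 0, "y": 0, "z": 0, "yaw": 80}, {"x": 0, "y": 0, "z": 0, "yaw": 90}, {"x": 0, "y": 0, "z": 0, "yaw": 100}, {"x": 0, "y": 0, "z": 0, "yaw": 110}, {"x": 0, "y": 0, "z": 0, "yaw": 120}])

```text
time: 7.5
ee_pos: [0.3338, -0.1304, 0.27]
tcp_rot: [-172.1, 0.1, -106.0]
wrist_force: [0.1, 1.4, -1.3]
opening: 0.0854
```

Request:
servo_tool(steps=[{"x": 0, "y": 0, "z": 0, "yaw": 10}, {"x": 0, "y": 0, "z": 0, "yaw": 20}, {"x": 0, "y": 0, "z": 0, "yaw": 30}, {"x": 0, "y": 0, "z": 0, "yaw": 40}, {"x": 0, "y": 0, "z": 0, "yaw": 50}, {"x": 0, "y": 0, "z": 0, "yaw": 60}, {"x": 0, "y": 0, "z": 0, "yaw": 70}, {"x": 0, "y": 0, "z": 0, "yaw": 75}])

```text
time: 8.5
ee_pos: [0.3334, -0.1304, 0.2703]
tcp_rot: [-172.1, 0.1, -30.8]
wrist_force: [0.2, -0.2, -0.3]
opening: 0.085
```

Run:
```python
from h import *
o=get_obs();np.set_printoptions(precision=2,suppress=True)
print(o["q"],o["ee_pos"],o["tcp_rot"],o["time"])
```

```text
[ -27.16  -21.21  -11.46   99.34    7.92 -176.3 ] [ 0.33 -0.13  0.27] [-172.07    0.09  -30.83] 8.5
```

Request:
servo_tool(steps=[{"x": 0, "y": -60, "z": 0, "yaw": 4}, {"x": 0, "y": -100, "z": 0, "yaw": 4}, {"x": 0, "y": -100, "z": 0, "yaw": 4}, {"x": 0, "y": -100, "z": 0, "yaw": 4}])

```text
time: 9.0
ee_pos: [0.3611, -0.1819, 0.2705]
tcp_rot: [-174.4, 0.2, -30.4]
wrist_force: [-0.1, 0.0, 0.4]
opening: 0.0849
```

Run:
```python
from h import *
o=get_obs();np.set_printoptions(precision=2,suppress=True)
print(o["q"],o["ee_pos"],o["tcp_rot"],o["time"])
```

```text
[ -30.37  -14.3    -6.12   98.34    5.58 -179.95] [ 0.36 -0.18  0.27] [-174.42    0.17  -30.42] 9.0
```

It's recovering as expected, so I'll repeat.

Request:
servo_tool(steps=[{"x": -40, "y": -60, "z": 0, "yaw": 0}, {"x": -40, "y": -100, "z": 0, "yaw": 0}, {"x": -40, "y": -100, "z": 0, "yaw": 0}, {"x": -40, "y": -100, "z": 0, "yaw": 0}])

```text
time: 9.5
ee_pos: [0.3574, -0.2282, 0.2707]
tcp_rot: [-177.0, 0.3, -34.5]
wrist_force: [0.6, 0.0, -0.1]
opening: 0.0853
```

Request:
servo_tool(steps=[{"x": 0, "y": -60, "z": 0, "yaw": 0}, {"x": 0, "y": -90, "z": 0, "yaw": 0}, {"x": 0, "y": -90, "z": 0, "yaw": 0}])

```text
time: 9.88
ee_pos: [0.3821, -0.286, 0.2702]
tcp_rot: [-178.7, 0.4, -37.6]
wrist_force: [-0.2, 0.3, 0.4]
opening: 0.0852
```

Run:
```python
from h import *
o=get_obs();np.set_printoptions(precision=2,suppress=True)
print(o["q"],o["ee_pos"],o["tcp_rot"],o["time"])
```

```text
[ -37.53   -4.19    2.74   97.31    1.3  -179.94] [ 0.38 -0.29  0.27] [-178.7     0.38  -37.59] 9.875
```

Request:
servo_tool(steps=[{"x": -40, "y": -30, "z": 0, "yaw": 0}, {"x": -40, "y": -40, "z": 0, "yaw": 0}, {"x": -40, "y": -40, "z": 0, "yaw": 0}])

```text
time: 10.25
ee_pos: [0.3615, -0.3023, 0.2705]
tcp_rot: [180.0, 0.4, -39.9]
wrist_force: [0.6, 0.5, 1.2]
opening: 0.0851
```

Run:
```python
from h import *
o=get_obs();np.set_printoptions(precision=2,suppress=True)
print(o["q"],o["ee_pos"],o["tcp_rot"],o["time"])
```

```text
[ -39.89   -5.      2.02   97.4    -0.02 -179.94] [ 0.36 -0.3   0.27] [179.98   0.37 -39.95] 10.25
```

The tool is level again at 180.0/0.4°, and q6's winding now suits the boat. On to the boat.

Request:
servo_tool(steps=[{"x": 40, "y": 100, "z": 0, "yaw": 0}, {"x": 40, "y": 200, "z": 0, "yaw": 5}, {"x": 40, "y": 300, "z": 0, "yaw": 9}, {"x": 40, "y": 400, "z": 0, "yaw": 9}, {"x": 40, "y": 500, "z": 0, "yaw": 9}, {"x": 40, "y": 600, "z": 0, "yaw": 9}, {"x": 40, "y": 600, "z": 0, "yaw": 9}, {"x": 40, "y": 600, "z": 0, "yaw": 9}, {"x": 40, "y": 600, "z": 0, "yaw": 9}, {"x": 40, "y": 600, "z": 0, "yaw": 9}, {"x": 40, "y": 600, "z": 0, "yaw": 9}, {"x": 40, "y": 600, "z": 0, "yaw": 9}])

```text
time: 11.75
ee_pos: [0.4012, 0.2975, 0.2705]
tcp_rot: [180.0, 0.4, -30.9]
wrist_force: [0.5, 0.5, -0.6]
opening: 0.0856
```

Run:
```python
from h import *
np.set_printoptions(precision=3,suppress=True)
o,p,d=snap("wrist","w2"); print(o["q"],o["ee_pos"],o["tcp_rot"],o["time"])
```

```text
[  36.389   -1.369    5.494   97.047    0.327 -112.706] [0.401 0.297 0.271] [179.955   0.373 -30.906] 11.75
```

View pics/w2.png

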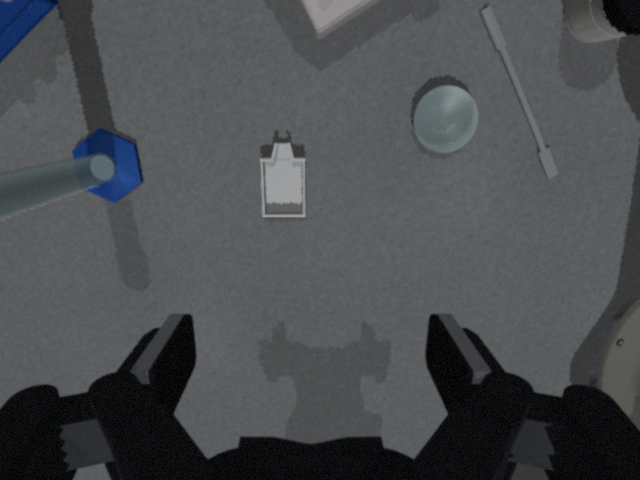

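Wrist view: boat tray corners (261,159),(305,158),(306,217),(262,217), almost square to the tool. The watch glass is at (446,119).

Run:
```python
from h import *
np.set_printoptions(precision=4,suppress=True)
import pickle
p=cv2.imread("pics/w2.png")
o=dict(ee_pos=np.array([0.4012,0.2975,0.2705]),tcp_rot=np.array([179.955,0.373,-30.906]))
X=onz("wrist",[(261,158),(305,158),(306,217),(262,217)],.014,o); print(X)
print("ctr",X.mean(0),"len",np.linalg.norm(X[0]-X[3]),np.linalg.norm(X[0]-X[1]))
v=(X[0]+X[1]-X[2]-X[3]);print("yaw",np.degrees(np.arctan2(v[1],v[0])))
cv2.imwrite("pics/w2z.png",cv2.resize(p[120:230,230:340],None,fx=5,fy=5,interpolation=cv2.INTER_NEAREST))
# watch glass ellipse
hsv=cv2.cvtColor(p,cv2.COLOR_BGR2HSV); m=((hsv[...,1]>35)&(hsv[...,2]>80)).astype(np.uint8)
m[:, :400]=0; m[:,490:]=0;m[:70]=0;m[170:]=0
cs,_=cv2.findContours(m,0,2); c=max(cs,key=cv2.contourArea); e=cv2.fitEllipse(cv2.convexHull(c)); print(e)
Y=onz("wrist",cv2.convexHull(c).reshape(-1,2),.011,o); print("wg",(Y.max(0)+Y.min(0))/2,Y.max(0)-Y.min(0))
# top view check
p=cv2.imread("pics/t1.png")
m=(p.min(2)>150).astype(np.uint8); m[:235]=0;m[280:]=0;m[:,:160]=0;m[:,200:]=0
ys,xs=np.nonzero(m);print("boat top",onz("top",[(xs.mean(),ys.mean())],.005))
```

```text
[[0.4556 0.3172 0.014 ]
 [0.4346 0.2823 0.014 ]
 [0.3859 0.3105 0.014 ]
 [0.4078 0.347  0.014 ]]
ctr [0.421  0.3142 0.014 ] len 0.05632559047987636 0.04074973226364787
yaw -31.087843207908517
((423.5336608886719, 117.11176300048828), (3.2676947116851807, 6.503420352935791), 173.77532958984375)
wg [0.411  0.1703 0.011 ] [0.0049 0.0032 0.    ]
boat top [[0.4281 0.3106 0.005 ]]
```

View pics/w2z.png

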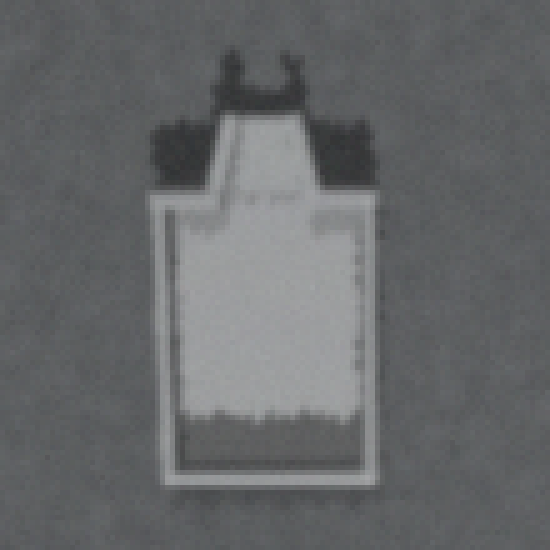

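Request:
servo_tool(steps=[{"x": 20, "y": 17, "z": -50, "yaw": 0}, {"x": 20, "y": 17, "z": -100, "yaw": 0}, {"x": 20, "y": 17, "z": -150, "yaw": 0}, {"x": 20, "y": 17, "z": -200, "yaw": 0}, {"x": 20, "y": 17, "z": -220, "yaw": 0}, {"x": 20, "y": 17, "z": -235, "yaw": 0}, {"x": 20, "y": 17, "z": -245, "yaw": 0}, {"x": 20, "y": 17, "z": -249, "yaw": 0}, {"x": 20, "y": 17, "z": -249, "yaw": 0}], grip=60, grip_force=20)

```text
time: 12.92
ee_pos: [0.4216, 0.3142, 0.0221]
tcp_rot: [-180.0, 0.4, -31.0]
wrist_force: [0.4, -0.3, -0.3]
opening: 0.06
```

Run:
```python
from h import *
np.set_printoptions(precision=4,suppress=True)
o,p,d=snap("wrist","w3"); print(o["ee_pos"],o["tcp_rot"],o["time"])
```

```text
[0.4216 0.3142 0.0221] [-179.9901    0.3501  -30.9683] 12.925
```

View pics/w3.png

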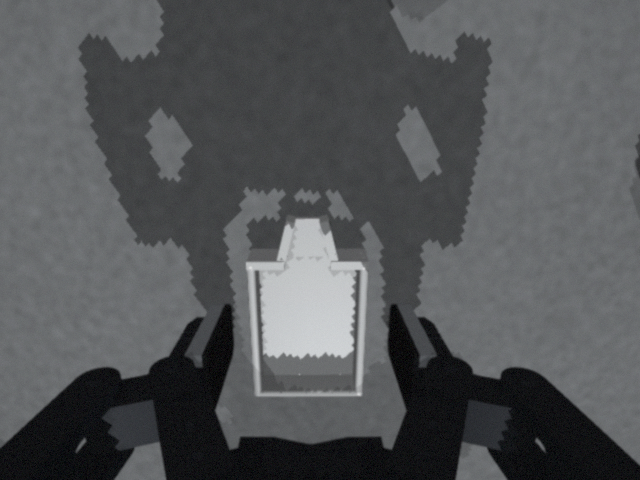

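The tray (248–366, 264–395) sits centred between the pads, so I'll close.

Request:
servo_tool(steps=[{"x": 0, "y": 0, "z": 0, "yaw": 0}, {"x": 0, "y": 0, "z": 0, "yaw": 0}, {"x": 0, "y": 0, "z": 0, "yaw": 0}, {"x": 0, "y": 0, "z": 0, "yaw": 0}], grip=36)

```text
time: 13.48
ee_pos: [0.422, 0.3146, 0.0231]
tcp_rot: [-179.9, 0.3, -31.0]
wrist_force: [-0.5, -0.5, 5.3]
opening: 0.0416
```

Run:
```python
from h import *
np.set_printoptions(precision=4,suppress=True)
o=get_obs(); print(o["opening"],o["ee_pos"])
o["tcp_rot"]=np.array([-180,.35,-30.97])
X=onz("wrist",[(248,264),(366,264),(362,395),(256,395)],.014,dict(ee_pos=np.array([.4216,.3142,.0221]),tcp_rot=o["tcp_rot"])); print(X,X.mean(0))
# plates in top view
p=cv2.imread("pics/t1.png"); g=cv2.cvtColor(p,cv2.COLOR_BGR2GRAY)
def edge(name,uv0,z,r):
    C=onz("top",[uv0],z)[0]
    for it in range(4):
        th=np.radians(np.arange(0,360,3)); pts=[]
        for t in th:
            rr=np.arange(r-.010,r+.010,.0003)
            q=proj("top",np.c_[C[0]+rr*np.cos(t),C[1]+rr*np.sin(t),np.full(len(rr),z)]).astype(np.float32)
            v=cv2.remap(g,q[:,0],q[:,1],cv2.INTER_LINEAR).ravel().astype(float)
            dv=np.abs(np.gradient(cv2.GaussianBlur(v[None],(1,1),0).ravel()))
            k=dv.argmax(); pts.append([C[0]+rr[k]*np.cos(t),C[1]+rr[k]*np.sin(t),dv[k],rr[k]])
        pts=np.array(pts)
        A=np.c_[2*pts[:,:2],np.ones(len(pts))]; b=(pts[:,:2]**2).sum(1); w=np.ones(len(pts),bool)
        for _ in range(6):
            s=np.linalg.lstsq(A[w],b[w],rcond=None)[0]; R_=np.sqrt(s[2]+s[:2]@s[:2])
            e=np.hypot(*(pts[:,:2]-s[:2]).T)-R_; w=np.abs(e)<max(.0015,1.5*np.median(abs(e)))
        C=np.r_[s[:2],z]
    print(name,C,R_,w.sum())
edge("stirrer",(238,173),.095,.065)
edge("balance",(344.5,175),.068,.058)
```

```text
0.0415621065549973 [0.422  0.3146 0.0231]
[[0.4551 0.3183 0.014 ]
 [0.4343 0.2837 0.014 ]
 [0.3872 0.3109 0.014 ]
 [0.4084 0.3461 0.014 ]] [0.4212 0.3147 0.014 ]
stirrer [0.6331 0.1482 0.095 ] 0.06432281582241478 89
balance [ 0.6276 -0.1262  0.068 ] 0.06472979200603617 91
```

The boat is gripped (41.6 mm). I'll carry it to the balance and stop short to look at the pan and plate.

Request:
servo_tool(steps=[{"x": 0, "y": 0, "z": 40, "yaw": 0}, {"x": 0, "y": 0, "z": 90, "yaw": 0}, {"x": 0, "y": -10, "z": 140, "yaw": 0}, {"x": 20, "y": -50, "z": 180, "yaw": -2}, {"x": 35, "y": -100, "z": 200, "yaw": -4}, {"x": 50, "y": -155, "z": 210, "yaw": -6}, {"x": 65, "y": -210, "z": 210, "yaw": -8}, {"x": 80, "y": -265, "z": 210, "yaw": -10}, {"x": 90, "y": -320, "z": 210, "yaw": -12}, {"x": 100, "y": -370, "z": 210, "yaw": -14}, {"x": 108, "y": -410, "z": 210, "yaw": -14}, {"x": 108, "y": -410, "z": 210, "yaw": -14}])

```text
time: 14.98
ee_pos: [0.5301, -0.0978, 0.2325]
tcp_rot: [-179.9, 0.4, -45.2]
wrist_force: [-0.2, 0.1, -0.2]
opening: 0.0415
```

Request:
servo_tool(steps=[{"x": 0, "y": 0, "z": 0, "yaw": 0}, {"x": 0, "y": 0, "z": 0, "yaw": 0}])

```text
time: 15.22
ee_pos: [0.53, -0.097, 0.2324]
tcp_rot: [-179.9, 0.4, -45.1]
wrist_force: [-0.2, -0.2, 0.0]
opening: 0.0414
```

Run:
```python
from h import *
np.set_printoptions(precision=4,suppress=True)
o,p,d=snap("wrist","w4"); print(o["ee_pos"],o["tcp_rot"],o["time"],o["opening"],o["q"])
```

```text
[ 0.53   -0.097   0.2324] [-179.9491    0.3642  -45.1006] 15.225 0.041365163013349665 [ -10.4917    3.2978    5.9744   92.9475    0.2488 -145.3915]
```

View pics/w4.png

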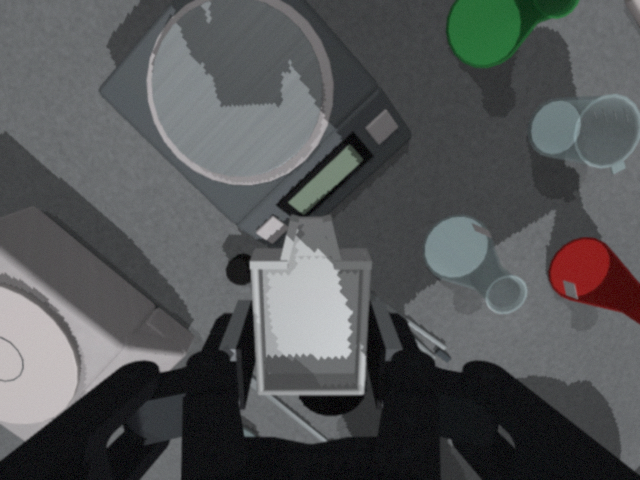

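The pan is visible (about (240,90), radius 90 px), with the boat held squarely below it. I'll fit the pan circle.

```bash
cat >> h.py <<'E'
def circfit(name,img,uv0,z,r,obs=None,span=.008,angs=None,tol=.0012,pol=None):
    g=cv2.GaussianBlur(cv2.cvtColor(img,cv2.COLOR_BGR2GRAY),(3,3),0)
    C=onz(name,[uv0],z,obs)[0]
    for it in range(5):
        pts=[]
        for t in np.radians(np.arange(0,360,2)):
            rr=np.arange(r-span,r+span,.0002)
            q=proj(name,np.c_[C[0]+rr*np.cos(t),C[1]+rr*np.sin(t),np.full(len(rr),z)],obs).astype(np.float32)
            if q.min()<1 or q[:,0].max()>638 or q[:,1].max()>478: continue
            v=cv2.remap(g,q[:,0],q[:,1],cv2.INTER_LINEAR).ravel().astype(float)
            dv=np.gradient(np.convolve(v,np.ones(5)/5,'same'))[4:-4]
            s=np.abs(dv) if pol is None else dv*pol
            k=s.argmax(); 
            if s[k]>.6: pts.append([C[0]+rr[k+4]*np.cos(t),C[1]+rr[k+4]*np.sin(t)])
        pts=np.array(pts); w=np.ones(len(pts),bool)
        A=np.c_[2*pts,np.ones(len(pts))]; b=(pts**2).sum(1)
        for _ in range(8):
            s=np.linalg.lstsq(A[w],b[w],rcond=None)[0]; R_=np.sqrt(s[2]+s[:2]@s[:2])
            e=np.hypot(*(pts-s[:2]).T)-R_; w=np.abs(e)<max(tol,1.2*np.median(abs(e)))
        C=np.r_[s[:2],z]
    return C,R_,w.sum(),len(w)
E
python3 - <<'E'
from h import *
np.set_printoptions(precision=4,suppress=True)
o=dict(ee_pos=np.array([.53,-.097,.2324]),tcp_rot=np.array([-179.949,.364,-45.1]))
p=cv2.imread("pics/w4.png")
for pol in (None,-1,1): print("wrist pan",circfit("wrist",p,(240,90),.068,.058,o,pol=pol))
t=cv2.imread("pics/t1.png")
for pol in (None,-1,1): print("top pan",circfit("top",t,(345,174.5),.068,.058,pol=pol))
for pol in (None,-1,1): print("top st",circfit("top",t,(238,173),.095,.065,pol=pol))
X=onz("wrist",[(251.5,264),(371,263),(364,394),(260,394)],.2324-.009,o); print(X,X.mean(0),np.linalg.norm(X[0]-X[3]))
E
```

```text
wrist pan (array([ 0.6272, -0.1281,  0.068 ]), np.float64(0.06299749284053549), np.int64(145), 149)
wrist pan (array([ 0.6272, -0.1281,  0.068 ]), np.float64(0.06299612395227351), np.int64(146), 149)
wrist pan (array([ 0.6261, -0.1261,  0.068 ]), np.float64(0.058507190263131795), np.int64(87), 149)Traceback (most recent call last):
  File "<stdin>", line 7, in <module>
  File "h.py", line 32, in circfit
    q=proj(name,np.c_[C[0]+rr*np.cos(t),C[1]+rr*np.sin(t),np.full(len(rr),z)],obs).astype(np.float32)
      ~~~~^^^^^^^^^^^^^^^^^^^^^^^^^^^^^^^^^^^^^^^^^^^^^^^^^^^^^^^^^^^^^^^^^^^^^^^^
  File "h.py", line 23, in proj
    P,Rw,c=pose(name,obs); Xc=(np.atleast_2d(X)-c)@Rw
           ~~~~^^^^^^^^^^
  File "h.py", line 5, in pose
    P=camera_params(name)
ValueError: time passes only in moves, steps and waits
```

```bash
python3 - <<'E'
s=open("h.py").read()
s=s.replace("def pose(name,obs=None):\n    P=camera_params(name)","_c={}\ndef pose(name,obs=None):\n    if name not in _c: _c[name]=camera_params(name)\n    P=_c[name]")
open("h.py","w").write(s)
E
python3 - <<'E'
from h import *
np.set_printoptions(precision=4,suppress=True)
o=dict(ee_pos=np.array([.53,-.097,.2324]),tcp_rot=np.array([-179.949,.364,-45.1]))
t=cv2.imread("pics/t1.png")
for pol in (None,-1,1): print("top pan",circfit("top",t,(345,174.5),.068,.058,pol=pol))
for pol in (None,-1,1): print("top st",circfit("top",t,(238,173),.095,.065,pol=pol))
X=onz("wrist",[(251.5,264),(371,263),(364,394),(260,394)],.2324-.009,o); print(X,X.mean(0),np.linalg.norm(X[0]-X[3]))
E
```

```text
top pan (array([ 0.6274, -0.1262,  0.068 ]), np.float64(0.06457134820208849), np.int64(136), 180)
top pan (array([ 0.6274, -0.1262,  0.068 ]), np.float64(0.06452012286919293), np.int64(147), 180)
top pan (array([ 0.6292, -0.1262,  0.068 ]), np.float64(0.058947533552004536), np.int64(83), 109)
top st (array([0.6336, 0.1483, 0.095 ]), np.float64(0.06403376278428394), np.int64(115), 180)
top st (array([0.6336, 0.1483, 0.095 ]), np.float64(0.06403376278428394), np.int64(115), 180)
top st (array([0.6344, 0.1492, 0.095 ]), np.float64(0.0700652182392259), np.int64(81), 111)
[[ 0.5624 -0.1021  0.2234]
 [ 0.5334 -0.1314  0.2234]
 [ 0.4949 -0.0927  0.2234]
 [ 0.5236 -0.0641  0.2234]] [ 0.5286 -0.0976  0.2234] 0.05427030571720667
```

Request:
servo_tool(steps=[{"x": 50, "y": -15, "z": 0, "yaw": 0}, {"x": 98, "y": -29, "z": -20, "yaw": 0}, {"x": 98, "y": -29, "z": -70, "yaw": 0}, {"x": 98, "y": -29, "z": -110, "yaw": 0}, {"x": 98, "y": -29, "z": -130, "yaw": 0}, {"x": 98, "y": -29, "z": -139, "yaw": 0}, {"x": 98, "y": -29, "z": -139, "yaw": 0}, {"x": 98, "y": -29, "z": -139, "yaw": 0}])

```text
time: 16.27
ee_pos: [0.6286, -0.1258, 0.095]
tcp_rot: [-179.9, 0.3, -45.1]
wrist_force: [-0.7, 0.0, -0.6]
opening: 0.0415
```

Request:
servo_tool(steps=[{"x": -1, "y": -1, "z": -2, "yaw": 0}, {"x": -1, "y": -1, "z": -3, "yaw": 0}, {"x": -1, "y": -1, "z": -3, "yaw": 0}])

```text
time: 16.65
ee_pos: [0.6276, -0.1268, 0.0921]
tcp_rot: [-179.9, 0.3, -45.1]
wrist_force: [0.2, 0.3, -0.3]
opening: 0.0418
```

Request:
servo_tool(steps=[{"x": 0, "y": 0, "z": -1, "yaw": 0}, {"x": 0, "y": 0, "z": -1, "yaw": 0}])

```text
time: 16.9
ee_pos: [0.6277, -0.1269, 0.0912]
tcp_rot: [-179.9, 0.2, -45.1]
wrist_force: [0.3, 0.1, 1.1]
opening: 0.0414
```

Request:
servo_tool(steps=[{"x": 0, "y": 0, "z": 0, "yaw": 0}, {"x": 0, "y": 0, "z": 0, "yaw": 0}, {"x": 0, "y": 0, "z": 0, "yaw": 0}, {"x": 0, "y": 0, "z": 15, "yaw": 0}, {"x": 0, "y": 0, "z": 50, "yaw": 0}, {"x": -20, "y": 0, "z": 100, "yaw": 0}, {"x": -60, "y": 0, "z": 150, "yaw": 0}, {"x": -98, "y": 0, "z": 150, "yaw": 0}, {"x": -98, "y": 0, "z": 150, "yaw": 0}, {"x": -98, "y": 0, "z": 150, "yaw": 0}], grip=56)

```text
time: 18.15
ee_pos: [0.53, -0.1269, 0.242]
tcp_rot: [-179.8, 0.2, -45.1]
wrist_force: [-0.3, -0.4, 0.0]
opening: 0.0559
```

Run:
```python
from h import *
np.set_printoptions(precision=4,suppress=True)
o,p,d=snap("wrist","w5"); print(o["ee_pos"],o["tcp_rot"],o["time"],o["opening"])
cv2.imwrite("pics/w5.png",p[:,:,::-1])
np.savez("pics/w5o.npz",ee_pos=o["ee_pos"],tcp_rot=o["tcp_rot"])
```

```text
[ 0.53   -0.1269  0.242 ] [-179.8255    0.1746  -45.0814] 18.15 0.05588984238139328
```

View pics/w5.png

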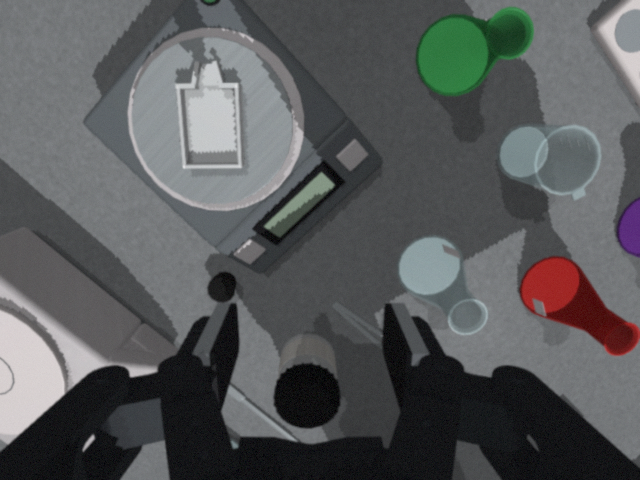

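The boat stands on the pan: tray corners (176,85),(240,83),(242,168),(182,168), pan circle 128–303 by 28–209. The beaker is at upper right with its rim at (568,160) and its lip at (579,194). I'll measure both.

Run:
```python
from h import *
np.set_printoptions(precision=4,suppress=True)
o=dict(np.load("pics/w5o.npz")); p=cv2.imread("pics/w5.png")
X=onz("wrist",[(176,85),(240,83),(242,168),(182,168)],.082,o); print(X.mean(0), np.linalg.norm(X[0]-X[3]))
for pol in (-1,1): print("pan",circfit("wrist",p,(215.5,119),.068,.058,o,pol=pol))
for pol in (None,-1,1): print("beaker rim",circfit("wrist",p,(567,160),.07,.026,o,pol=pol,span=.005))
for pol in (None,-1,1): print("beaker base",circfit("wrist",p,(525,152),.0,.025,o,pol=pol,span=.005))
print("lip",onz("wrist",[(579,197)],.07,o))
for pol in (-1,1): print("flask rim",circfit("wrist",p,(468,316),.105,.015,o,pol=pol,span=.004))
print("jar lid",circfit("wrist",p,(307,395),.074,.029,o,pol=1,span=.006))
cv2.imwrite("pics/w5z.png",cv2.resize(p[110:215,490:615],None,fx=5,fy=5,interpolation=cv2.INTER_CUBIC))
```

```text
[ 0.6261 -0.1277  0.082 ] 0.0549510916995121
pan (array([ 0.6273, -0.1292,  0.068 ]), np.float64(0.06311278519576777), np.int64(174), 180)
pan (array([ 0.6288, -0.1274,  0.068 ]), np.float64(0.05787391443254847), np.int64(95), 175)
beaker rim (array([ 0.4293, -0.2937,  0.07  ]), np.float64(0.024582685911705444), np.int64(130), 180)
beaker rim (array([ 0.4276, -0.2939,  0.07  ]), np.float64(0.025884127737867427), np.int64(165), 180)
beaker rim (array([ 0.4277, -0.2938,  0.07  ]), np.float64(0.02330685027413794), np.int64(179), 180)
beaker base (array([ 0.4258, -0.2956,  0.    ]), np.float64(0.022507697566452236), np.int64(180), 180)
beaker base (array([ 0.4258, -0.2956,  0.    ]), np.float64(0.022507697566452236), np.int64(180), 180)
beaker base (array([ 0.4467, -0.2989,  0.    ]), np.float64(0.028830426646030253), np.int64(34), 39)
lip [[ 0.3983 -0.2847  0.07  ]]
flask rim (array([ 0.4046, -0.163 ,  0.105 ]), np.float64(0.014888287813647282), np.int64(180), 180)
flask rim (array([ 0.4047, -0.1631,  0.105 ]), np.float64(0.012530855791344072), np.int64(180), 180)
jar lid (array([ 0.4214, -0.0136,  0.074 ]), np.float64(0.03279200476889641), np.int64(105), 180)
```

View pics/w5z.png

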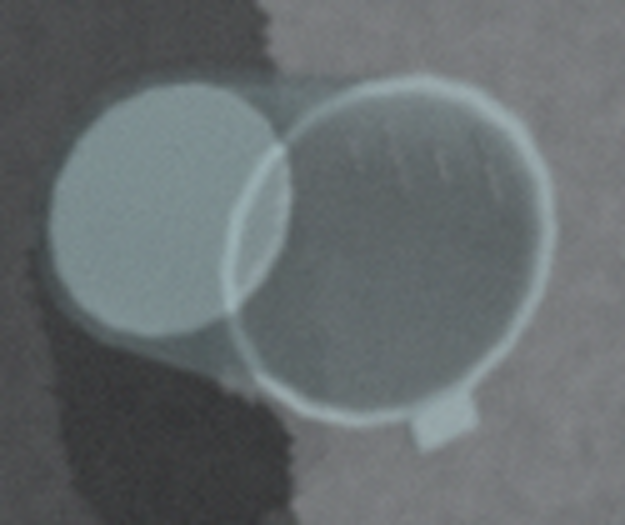

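Boat within about 2 mm of the pan centre. Beaker at (0.428, −0.294), and the lip is well clear of the jaws at yaw −45. Next I pick it up.

Request:
servo_tool(steps=[{"x": -30, "y": -50, "z": 0, "yaw": 0}, {"x": -60, "y": -100, "z": -10, "yaw": 0}, {"x": -90, "y": -145, "z": -20, "yaw": 0}, {"x": -102, "y": -167, "z": -50, "yaw": 0}, {"x": -102, "y": -167, "z": -100, "yaw": 0}, {"x": -102, "y": -167, "z": -140, "yaw": 0}, {"x": -102, "y": -167, "z": -140, "yaw": 0}], grip=80)

```text
time: 19.08
ee_pos: [0.427, -0.293, 0.0982]
tcp_rot: [-179.9, 0.6, -45.1]
wrist_force: [0.2, 0.2, 0.8]
opening: 0.08
```

Run:
```python
from h import *
np.set_printoptions(precision=4,suppress=True)
o,p,d=snap("wrist","w6"); print(o["ee_pos"],o["tcp_rot"],o["time"],o["opening"])
p=cv2.imread("pics/w6.png")
c=proj("wrist",[[.428,-.294,.07]],o)[0];print(c)
print("rim",circfit("wrist",p,c,.07,.026,o,pol=-1,span=.005),circfit("wrist",p,c,.07,.024,o,pol=1,span=.005))
```

```text
[ 0.427  -0.293   0.0982] [-179.9198    0.5829  -45.0716] 19.075 0.08002401084748688
[308.0952 304.2027]
rim (array([ 0.4278, -0.2939,  0.07  ]), np.float64(0.02573690295494762), np.int64(161), 180) (array([ 0.4277, -0.2938,  0.07  ]), np.float64(0.023672672799118392), np.int64(175), 180)
```

View pics/w6.png

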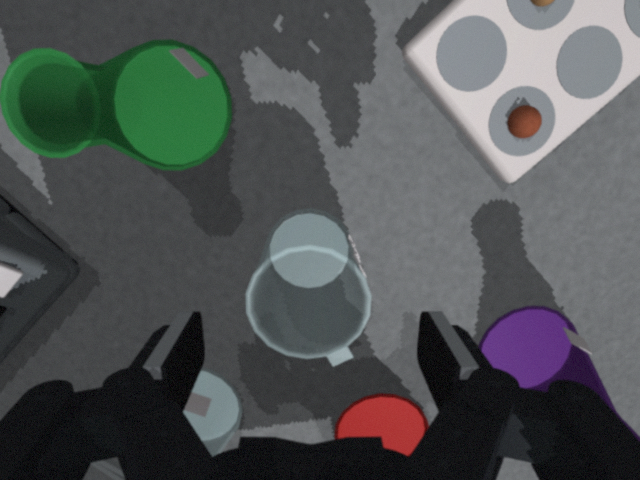

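Request:
servo_tool(steps=[{"x": 1, "y": -1, "z": -25, "yaw": 0}, {"x": 1, "y": -1, "z": -45, "yaw": 0}, {"x": 1, "y": -1, "z": -50, "yaw": 0}, {"x": 1, "y": -1, "z": -50, "yaw": 0}])

```text
time: 19.62
ee_pos: [0.4298, -0.295, 0.0523]
tcp_rot: [-179.9, 0.3, -45.0]
wrist_force: [-0.3, -0.9, -0.5]
opening: 0.08
```

Request:
servo_tool(steps=[{"x": 0, "y": 0, "z": 0, "yaw": 0}, {"x": 0, "y": 0, "z": 0, "yaw": 0}, {"x": 0, "y": 0, "z": 0, "yaw": 0}, {"x": 0, "y": 0, "z": 0, "yaw": 0}], grip=44, grip_force=20)

```text
time: 20.12
ee_pos: [0.4306, -0.2955, 0.0538]
tcp_rot: [-179.8, 0.2, -45.0]
wrist_force: [-1.1, 0.2, 4.6]
opening: 0.0518
```

The opening of 51.8 mm suggests the pads are on the rim, so I'll reopen and go 14 mm lower.

Request:
servo_tool(steps=[{"x": 0, "y": 0, "z": 0, "yaw": 0}, {"x": 0, "y": 0, "z": 0, "yaw": 0}, {"x": -2, "y": 1, "z": -8, "yaw": 0}, {"x": -2, "y": 1, "z": -16, "yaw": 0}, {"x": -2, "y": 1, "z": -16, "yaw": 0}, {"x": -2, "y": 1, "z": -16, "yaw": 0}], grip=64)

```text
time: 20.88
ee_pos: [0.4285, -0.2944, 0.0377]
tcp_rot: [-179.8, 0.2, -45.0]
wrist_force: [-0.8, 0.5, 0.3]
opening: 0.0642
```

Request:
servo_tool(steps=[{"x": 0, "y": 0, "z": 0, "yaw": 0}, {"x": 0, "y": 0, "z": 0, "yaw": 0}, {"x": 0, "y": 0, "z": 0, "yaw": 0}, {"x": 0, "y": 0, "z": 0, "yaw": 0}], grip=44, grip_force=20)

```text
time: 21.38
ee_pos: [0.4287, -0.2946, 0.038]
tcp_rot: [-179.8, 0.1, -45.0]
wrist_force: [-0.6, -0.6, 3.4]
opening: 0.0511
```

Run:
```python
from h import *
np.set_printoptions(precision=4,suppress=True)
o,p,d=snap("wrist","w7"); print(o["ee_pos"],o["tcp_rot"],o["time"],o["opening"],o["wrist_force"])
np.savez("pics/w7o.npz",ee_pos=o["ee_pos"],tcp_rot=o["tcp_rot"])
p=cv2.imread("pics/w7.png")
c=proj("wrist",[[.428,-.294,.07]],o)[0];print(c)
print("rim",circfit("wrist",p,c,.07,.026,o,pol=-1,span=.004),circfit("wrist",p,c,.07,.024,o,pol=1,span=.004))
```

```text
[ 0.4287 -0.2946  0.038 ] [-179.8332    0.1317  -45.0465] 21.375 0.051090588874261184 [-0.6408 -0.5877  3.3752]
[306.9895 411.5488]
rim (array([ 0.428 , -0.2956,  0.07  ]), np.float64(0.024621387573647614), np.int64(89), 139) (array([ 0.4274, -0.2952,  0.07  ]), np.float64(0.023239259231276403), np.int64(86), 139)
```

View pics/w7.png

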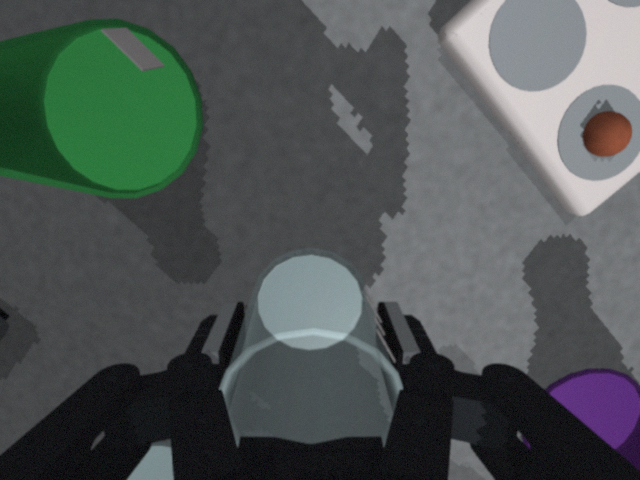

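The beaker is gripped (51 mm, on axis). I'll lift it and carry it toward the stirrer, with a look on the way.

Request:
servo_tool(steps=[{"x": 0, "y": 0, "z": 30, "yaw": 0}, {"x": 0, "y": 0, "z": 80, "yaw": 0}, {"x": 0, "y": 0, "z": 130, "yaw": 0}, {"x": 10, "y": 30, "z": 170, "yaw": 0}, {"x": 25, "y": 80, "z": 200, "yaw": 0}, {"x": 40, "y": 130, "z": 210, "yaw": 0}, {"x": 55, "y": 185, "z": 210, "yaw": 0}, {"x": 70, "y": 240, "z": 210, "yaw": 0}, {"x": 85, "y": 295, "z": 210, "yaw": 0}, {"x": 100, "y": 350, "z": 210, "yaw": 0}, {"x": 110, "y": 400, "z": 210, "yaw": 0}, {"x": 110, "y": 425, "z": 210, "yaw": 0}])

```text
time: 22.92
ee_pos: [0.5388, 0.1329, 0.247]
tcp_rot: [-179.9, 0.2, -44.9]
wrist_force: [0.0, 0.3, -0.8]
opening: 0.0513
```

Request:
servo_tool(steps=[{"x": 0, "y": 0, "z": 0, "yaw": 0}, {"x": 0, "y": 0, "z": 0, "yaw": 0}])

```text
time: 23.18
ee_pos: [0.5387, 0.1326, 0.2465]
tcp_rot: [-179.9, 0.2, -44.9]
wrist_force: [0.2, 0.5, -0.4]
opening: 0.0513
```

```bash
cat >> h.py <<'E'
def shot(tag):
    np.set_printoptions(precision=4,suppress=True)
    o,p,d=snap("wrist",tag); np.savez(f"pics/{tag}o.npz",ee_pos=o["ee_pos"],tcp_rot=o["tcp_rot"])
    print(o["ee_pos"],o["tcp_rot"],o["time"],o["opening"],o["wrist_force"],o["q"]); return o,cv2.imread(f"pics/{tag}.png"),d
E
python3 - <<'E'
from h import *
o,p,d=shot("w8")
c=proj("wrist",[[.6336,.1483,.095]],o)[0];print(c)
for pol in (-1,1,None):print("plate",circfit("wrist",p,c,.095,.065,o,pol=pol,span=.005))
E
```

```text
[0.5387 0.1326 0.2465] [-179.94      0.1952  -44.914 ] 23.175 0.05131721847224806 [ 0.1853  0.4544 -0.3667] [  13.7312    5.5461    9.9361   94.4403    0.1979 -121.3548]
[191.7899 146.4096]
plate (array([0.6309, 0.1483, 0.095 ]), np.float64(0.06422012237415835), np.int64(155), 179)
plate (array([0.6309, 0.1483, 0.095 ]), np.float64(0.06704144069650267), np.int64(57), 92)
plate (array([0.6308, 0.1483, 0.095 ]), np.float64(0.06424661240634782), np.int64(156), 180)
```

View pics/w8.png

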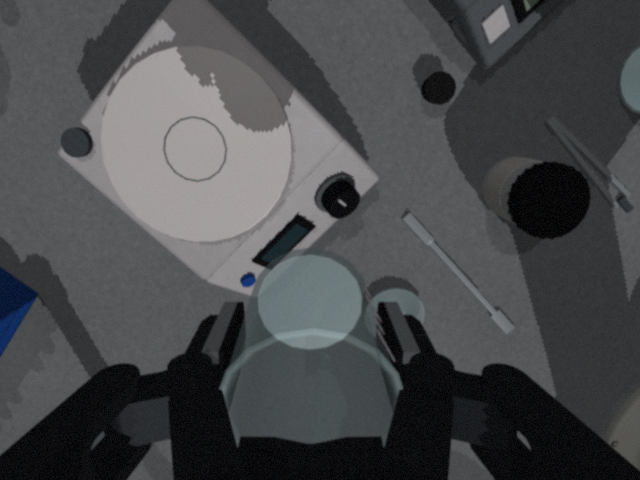

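Request:
servo_tool(steps=[{"x": 50, "y": 8, "z": 0, "yaw": 0}, {"x": 93, "y": 16, "z": -10, "yaw": 0}, {"x": 93, "y": 16, "z": -50, "yaw": 0}, {"x": 93, "y": 16, "z": -85, "yaw": 0}, {"x": 93, "y": 16, "z": -100, "yaw": 0}, {"x": 93, "y": 16, "z": -109, "yaw": 0}, {"x": 93, "y": 16, "z": -111, "yaw": 0}, {"x": 93, "y": 16, "z": -111, "yaw": 0}, {"x": 93, "y": 16, "z": -111, "yaw": 0}])

```text
time: 24.35
ee_pos: [0.6321, 0.1483, 0.1369]
tcp_rot: [-179.8, 0.1, -45.0]
wrist_force: [0.2, 1.2, -0.8]
opening: 0.0508
```

Request:
servo_tool(steps=[{"x": 0, "y": 0, "z": -2, "yaw": 0}, {"x": 0, "y": 0, "z": -3, "yaw": 0}, {"x": 0, "y": 0, "z": -4, "yaw": 0}])

```text
time: 24.72
ee_pos: [0.6322, 0.1483, 0.133]
tcp_rot: [-179.8, 0.1, -44.9]
wrist_force: [0.1, -0.8, 5.7]
opening: 0.0509
```

Contact (5.7 N). Releasing and raising.

Request:
servo_tool(steps=[{"x": 0, "y": 0, "z": 0, "yaw": 0}, {"x": 0, "y": 0, "z": 0, "yaw": 0}, {"x": 0, "y": 0, "z": 0, "yaw": 0}, {"x": 0, "y": 0, "z": 20, "yaw": 0}, {"x": 0, "y": 0, "z": 60, "yaw": 0}, {"x": 0, "y": 0, "z": 110, "yaw": 0}, {"x": -30, "y": 0, "z": 130, "yaw": 0}, {"x": -90, "y": -20, "z": 130, "yaw": 0}, {"x": -100, "y": -20, "z": 130, "yaw": 0}, {"x": -100, "y": -20, "z": 130, "yaw": 0}, {"x": -100, "y": -20, "z": 130, "yaw": 0}], grip=75)

```text
time: 26.1
ee_pos: [0.5333, 0.1286, 0.2631]
tcp_rot: [-179.8, 0.1, -44.9]
wrist_force: [0.0, 0.3, -0.6]
opening: 0.0752
```

Run:
```python
from h import *
o,p,d=shot("w9")
c=proj("wrist",[[.632,.1485,.095]],o)[0]
for pol in (-1,):print("plate",circfit("wrist",p,c,.095,.065,o,pol=pol,span=.005))
c=proj("wrist",[[.632,.1485,.165]],o)[0];print(c)
for pol in (1,-1):print("rim",circfit("wrist",p,c,.165,.025,o,pol=pol,span=.005))
```

```text
[0.5333 0.1286 0.2631] [-179.7941    0.0988  -44.9482] 26.1 0.07523480245589505 [ 0.0267  0.2962 -0.6424] [  13.4655    4.8914   11.0787   96.0637    0.192  -121.5859]
plate (array([0.6308, 0.1483, 0.095 ]), np.float64(0.06428329499015503), np.int64(156), 180)
[154.4656 154.8895]
rim (array([0.631 , 0.1484, 0.165 ]), np.float64(0.02348694332834104), np.int64(169), 180)
rim (array([0.6317, 0.1497, 0.165 ]), np.float64(0.02669062801190161), np.int64(105), 131)
```

View pics/w9.png

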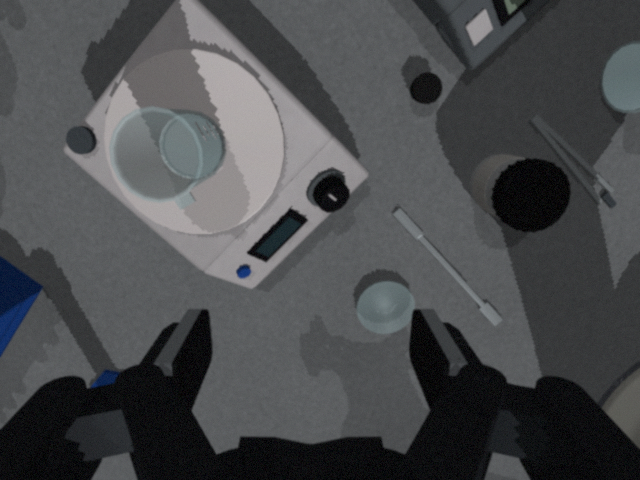

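The beaker stands upright, and its rim centre agrees with the plate centre to under 0.5 mm. The watch glass is at (386,307), between the fingers' views. I'll fit it.

Run:
```python
from h import *
np.set_printoptions(precision=4,suppress=True)
o=dict(np.load("pics/w9o.npz")); p=cv2.imread("pics/w9.png")
for pol in (None,-1,1):print("wg",circfit("wrist",p,(386,305),.011,.030,o,pol=pol,span=.005))
t=cv2.imread("pics/t1.png")
for pol in (None,-1):print("wg top",circfit("top",t,(240.5,266.5),.011,.030,pol=pol,span=.005))
```

```text
wg (array([0.3986, 0.154 , 0.011 ]), np.float64(0.029981500619143182), np.int64(173), 180)
wg (array([0.3986, 0.154 , 0.011 ]), np.float64(0.029981500619143182), np.int64(173), 180)
wg (array([0.4109, 0.1482, 0.011 ]), np.float64(0.029515404405421573), np.int64(164), 169)
wg top (array([0.4017, 0.1539, 0.011 ]), np.float64(0.029516340152599945), np.int64(145), 170)
wg top (array([0.4017, 0.1539, 0.011 ]), np.float64(0.029516340152599945), np.int64(145), 170)
```

Request:
servo_tool(steps=[{"x": -60, "y": 10, "z": 0, "yaw": 0}, {"x": -115, "y": 20, "z": -20, "yaw": 0}, {"x": -135, "y": 25, "z": -70, "yaw": 0}, {"x": -135, "y": 25, "z": -125, "yaw": 0}, {"x": -135, "y": 25, "z": -175, "yaw": 0}, {"x": -135, "y": 25, "z": -205, "yaw": 0}, {"x": -135, "y": 25, "z": -225, "yaw": 0}, {"x": -135, "y": 25, "z": -225, "yaw": 0}])

```text
time: 27.15
ee_pos: [0.398, 0.1535, 0.0364]
tcp_rot: [-180.0, 0.2, -44.9]
wrist_force: [-0.9, 0.3, 0.6]
opening: 0.0749
```

Run:
```python
from h import *
o,p,d=shot("w10")
c=proj("wrist",[[.3986,.154,.011]],o)[0];print(c)
for pol in (None,-1):print("wg",circfit("wrist",p,c,.011,.030,o,pol=pol,span=.004))
```

```text
[0.398  0.1535 0.0364] [-179.9909    0.1925  -44.947 ] 27.15 0.07493302659773671 [-0.8773  0.2867  0.6114] [  20.9769  -10.5193  -28.8982   71.6914    0.1795 -114.0763]
[305.9524 310.6748]
wg (array([0.3988, 0.1539, 0.011 ]), np.float64(0.030027272524297953), np.int64(177), 180)
wg (array([0.3988, 0.1539, 0.011 ]), np.float64(0.030027272524297953), np.int64(177), 180)
```

View pics/w10.png

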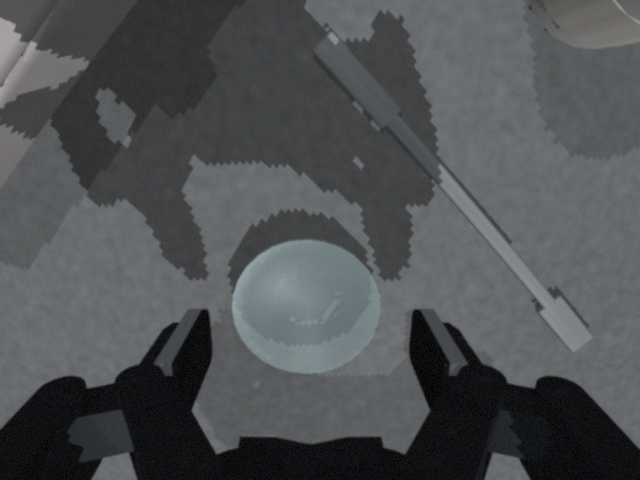

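The watch glass is centred between the pads at (306,305). Down 14 mm and close.

Request:
servo_tool(steps=[{"x": 1, "y": 0, "z": -8, "yaw": 0}, {"x": 1, "y": 0, "z": -14, "yaw": 0}, {"x": 1, "y": 0, "z": -15, "yaw": 0}, {"x": 1, "y": 0, "z": -15, "yaw": 0}])

```text
time: 27.7
ee_pos: [0.3996, 0.1537, 0.0228]
tcp_rot: [-179.9, 0.1, -44.9]
wrist_force: [0.1, -0.8, -0.4]
opening: 0.0751
```

Request:
servo_tool(steps=[{"x": 0, "y": 0, "z": 0, "yaw": 0}, {"x": 0, "y": 0, "z": 0, "yaw": 0}, {"x": 0, "y": 0, "z": 0, "yaw": 0}, {"x": 0, "y": 0, "z": 0, "yaw": 0}], grip=54, grip_force=20)

```text
time: 28.2
ee_pos: [0.3998, 0.1537, 0.0233]
tcp_rot: [-179.9, 0.1, -44.9]
wrist_force: [-2.5, 0.2, 6.3]
opening: 0.0586
```

Run:
```python
from h import *
o,p,d=shot("w11")
```

```text
[0.3998 0.1537 0.0233] [-179.8556    0.1287  -44.9485] 28.2 0.05856774127978947 [-2.5464  0.2045  6.2538] [  20.9284   -9.8957  -29.8645   69.952     0.1765 -114.1229]
```

View pics/w11.png

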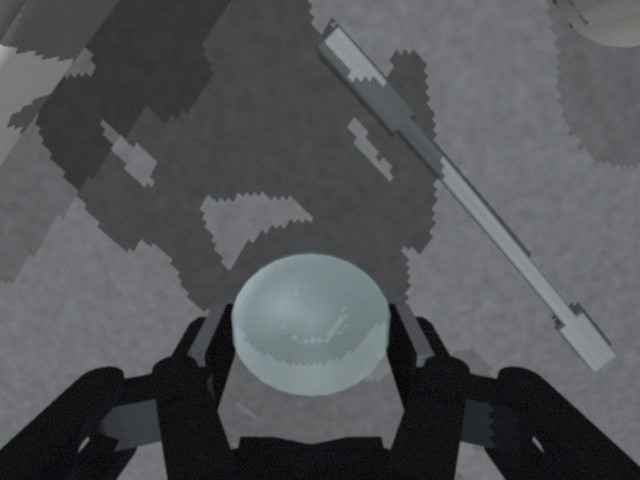

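Request:
servo_tool(steps=[{"x": 0, "y": 0, "z": 10, "yaw": 0}, {"x": 0, "y": 0, "z": 25, "yaw": 0}, {"x": 0, "y": 0, "z": 40, "yaw": 0}, {"x": 0, "y": 0, "z": 40, "yaw": 0}])

```text
time: 28.75
ee_pos: [0.4007, 0.1541, 0.065]
tcp_rot: [-179.7, 0.1, -44.9]
wrist_force: [0.5, -0.3, -0.6]
opening: 0.0584
```

Run:
```python
from h import *
o,p,d=shot("w12")
z=o["ee_pos"][2]-.0233+.011
c=proj("wrist",[[.3988,.154,z]],o)[0]
for pol in (None,-1):print("wg",circfit("wrist",p,c,z,.030,o,pol=pol,span=.004))
_,s,_=snap("side","s12"); s=cv2.imread("pics/s12.png"); q=proj("side",[o["ee_pos"]])[0]; print(q)
x,y=map(int,q); cv2.imwrite("pics/s12z.png",cv2.resize(s[max(0,y-60):y+60,x-80:x+80],None,fx=5,fy=5,interpolation=cv2.INTER_CUBIC))
```

```text
[0.4007 0.1541 0.065 ] [-179.7101    0.0673  -44.9472] 28.75 0.058417488334017366 [ 0.5013 -0.3246 -0.584 ] [  20.9295  -11.3719  -26.3886   74.7463    0.1799 -114.1228]
wg (array([0.3995, 0.1541, 0.0527]), np.float64(0.029922457940865156), np.int64(174), 180)
wg (array([0.3995, 0.1541, 0.0527]), np.float64(0.029922457940865156), np.int64(174), 180)
[312.9294 304.3069]
```

View pics/w12.png

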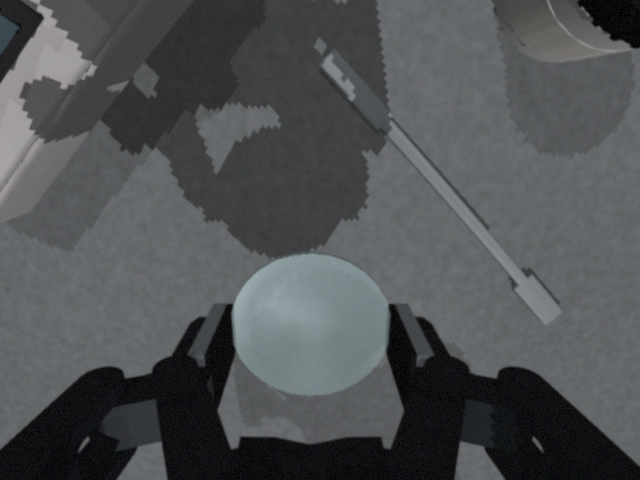

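View pics/s12z.png

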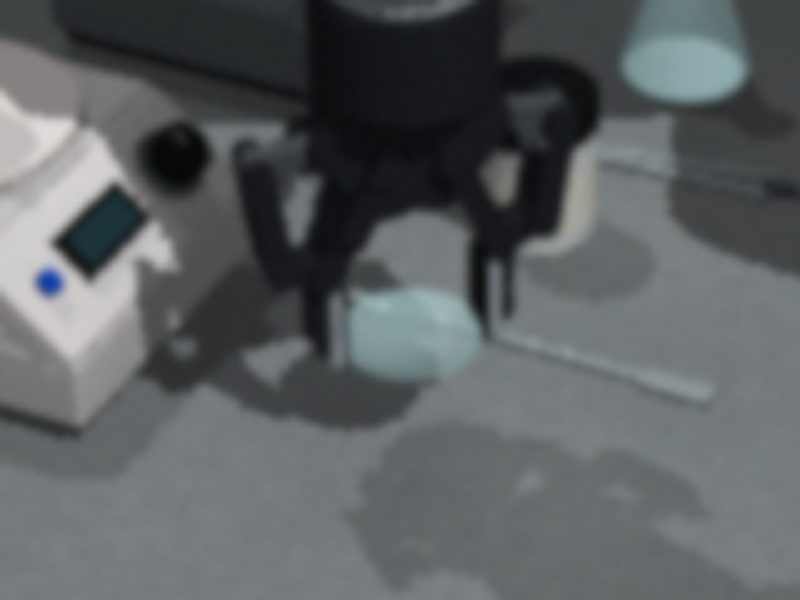

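Held level (opening 58.4 mm). The glass centre is 1 mm behind the TCP. Carrying it to above the beaker.

Request:
servo_tool(steps=[{"x": 0, "y": 0, "z": 50, "yaw": 0}, {"x": 0, "y": 0, "z": 100, "yaw": 0}, {"x": 0, "y": 0, "z": 150, "yaw": 0}, {"x": 20, "y": 0, "z": 185, "yaw": 0}, {"x": 70, "y": -2, "z": 190, "yaw": 0}, {"x": 120, "y": -4, "z": 190, "yaw": 0}, {"x": 170, "y": -6, "z": 190, "yaw": 0}, {"x": 210, "y": -6, "z": 180, "yaw": 0}, {"x": 232, "y": -6, "z": 160, "yaw": 0}, {"x": 232, "y": -6, "z": 140, "yaw": 0}, {"x": 232, "y": -6, "z": 135, "yaw": 0}, {"x": 232, "y": -6, "z": 135, "yaw": 0}])

```text
time: 30.35
ee_pos: [0.6315, 0.1478, 0.1983]
tcp_rot: [-179.9, 0.1, -44.9]
wrist_force: [0.2, 0.2, 0.5]
opening: 0.0583
```

Run:
```python
from h import *
o,p,d=shot("w13")
z=o["ee_pos"][2]-.0233+.011
c=proj("wrist",[o["ee_pos"]*[1,1,0]+[0,0,z]],o)[0]
print("wg",circfit("wrist",p,c,z,.030,o,pol=-1,span=.004))
s=snap("side","s13"); s=cv2.imread("pics/s13.png"); q=proj("side",[o["ee_pos"]])[0]
x,y=map(int,q); cv2.imwrite("pics/s13z.png",cv2.resize(s[max(0,y-60):y+60,x-80:x+80],None,fx=5,fy=5,interpolation=cv2.INTER_CUBIC))
```

```text
[0.6315 0.1478 0.1983] [-179.8695    0.1442  -44.94  ] 30.35 0.05828847228451057 [0.2067 0.2331 0.5306] [  13.0947   18.0752   19.195    91.0854    0.1914 -121.965 ]
wg (array([0.6302, 0.1478, 0.186 ]), np.float64(0.029834188457444184), np.int64(154), 171)
```

View pics/w13.png

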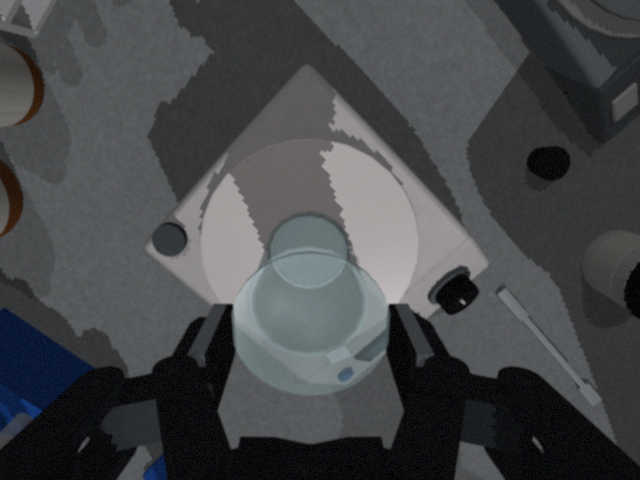

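View pics/s13z.png

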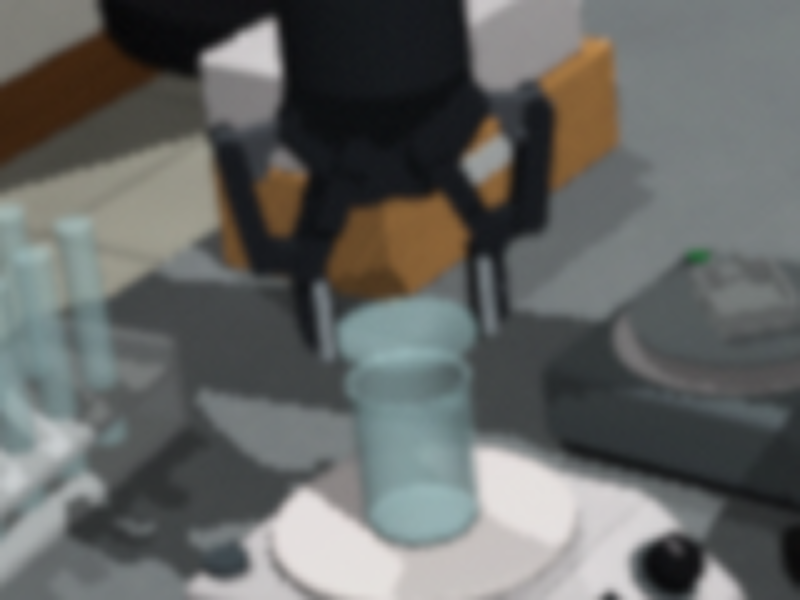

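The watch glass is 16 mm above the beaker and about 1 mm off. Lowering with that correction.

Request:
servo_tool(steps=[{"x": 1, "y": 0.5, "z": -5, "yaw": 0}, {"x": 1, "y": 0.5, "z": -10, "yaw": 0}, {"x": 1, "y": 0.5, "z": -14, "yaw": 0}, {"x": 1, "y": 0.5, "z": -15, "yaw": 0}, {"x": 1, "y": 0.5, "z": -15, "yaw": 0}])

```text
time: 31.08
ee_pos: [0.6328, 0.1484, 0.1844]
tcp_rot: [-179.8, 0.1, -44.9]
wrist_force: [-0.2, -0.2, -0.2]
opening: 0.0587
```

Request:
servo_tool(steps=[{"x": 0, "y": 0, "z": -1, "yaw": 0}, {"x": 0, "y": 0, "z": -1, "yaw": 0}])

```text
time: 31.32
ee_pos: [0.6328, 0.1484, 0.1834]
tcp_rot: [-179.8, 0.1, -44.9]
wrist_force: [-0.4, 0.3, -0.9]
opening: 0.0586
```

Request:
servo_tool(steps=[{"x": 0, "y": 0, "z": -1, "yaw": 0}, {"x": 0, "y": 0, "z": -1.5, "yaw": 0}, {"x": 0, "y": 0, "z": -1.5, "yaw": 0}])

```text
time: 31.7
ee_pos: [0.633, 0.1484, 0.1824]
tcp_rot: [-179.7, 0.1, -44.9]
wrist_force: [0.7, -0.0, 3.7]
opening: 0.0583
```

Seated. Releasing and rising vertically.

Request:
servo_tool(steps=[{"x": 0, "y": 0, "z": 0, "yaw": 0}, {"x": 0, "y": 0, "z": 0, "yaw": 0}, {"x": 0, "y": 0, "z": 0, "yaw": 0}, {"x": 0, "y": 0, "z": 15, "yaw": 0}, {"x": 0, "y": 0, "z": 45, "yaw": 0}, {"x": 0, "y": 0, "z": 70, "yaw": 0}, {"x": -30, "y": 0, "z": 90, "yaw": 0}, {"x": -80, "y": -50, "z": 90, "yaw": 0}, {"x": -120, "y": -80, "z": 90, "yaw": 0}, {"x": -120, "y": -80, "z": 90, "yaw": 0}, {"x": -120, "y": -80, "z": 90, "yaw": 0}], grip=75)

```text
time: 33.08
ee_pos: [0.5134, 0.0685, 0.2737]
tcp_rot: [-179.6, -0.0, -45.0]
wrist_force: [0.3, 1.2, 0.1]
opening: 0.0751
```

Run:
```python
from h import *
o,p,d=shot("w14")
for n,X,r in (("wg",[.631,.1484,.170],.030),("plate",[.631,.1484,.095],.065)):
    c=proj("wrist",[X],o)[0]; print(n,c,circfit("wrist",p,c,X[2],r,o,pol=-1,span=.004))
c=proj("wrist",[[.4185,-.0125,.074]],o)[0]; print(c)
for pol in (1,):print("jar",circfit("wrist",p,c,.074,.029,o,pol=pol,span=.005))
s=snap("side","s14"); s=cv2.imread("pics/s14.png")
cv2.imwrite("pics/s14z.png",cv2.resize(s[170:330,130:350],None,fx=3.6,fy=3.6,interpolation=cv2.INTER_CUBIC))
```

```text
[0.5134 0.0685 0.2737] [-179.6336   -0.0058  -44.9597] 33.075 0.07506035202756345 [0.3263 1.1506 0.1318] [   7.4903    0.7779    7.985    96.913     0.2187 -127.5495]
wg [ 71.5443 205.8949] (array([0.6321, 0.1486, 0.17  ]), np.float64(0.029770261341070595), np.int64(135), 160)
plate [127.0548 184.739 ] (array([0.6309, 0.1483, 0.095 ]), np.float64(0.06441998855841954), np.int64(135), 151)
[460.445  224.4463]
jar (array([ 0.4199, -0.0084,  0.074 ]), np.float64(0.030832132023552228), np.int64(123), 180)
```

View pics/w14.png

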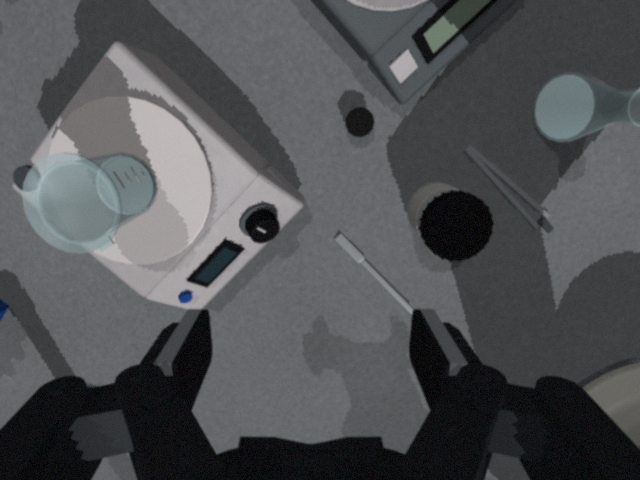

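View pics/s14z.png

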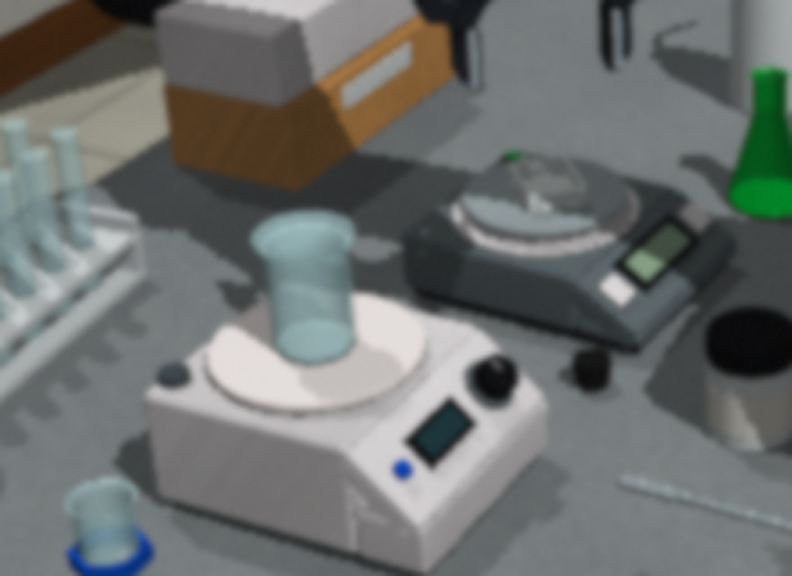

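The watch glass sits level, 1.2 mm from the plate centre. Next is the jar at (456,225). I'm turning to yaw −90 so the jaws open along x, then going above it.

Request:
servo_tool(steps=[{"x": -20, "y": -20, "z": 0, "yaw": -9}, {"x": -45, "y": -40, "z": -10, "yaw": -18}, {"x": -70, "y": -60, "z": -30, "yaw": -27}, {"x": -93, "y": -79, "z": -60, "yaw": -36}, {"x": -93, "y": -79, "z": -100, "yaw": -45}, {"x": -93, "y": -79, "z": -114, "yaw": -45}, {"x": -93, "y": -79, "z": -114, "yaw": -45}, {"x": -93, "y": -79, "z": -114, "yaw": -45}], grip=85)

```text
time: 34.17
ee_pos: [0.4218, -0.0097, 0.1601]
tcp_rot: [-179.6, 0.0, -89.8]
wrist_force: [0.4, -0.4, 0.2]
opening: 0.0854
```

Run:
```python
from h import *
o,p,d=shot("w15")
c=proj("wrist",[[.42,-.010,.074]],o)[0]; print(c)
for pol in (1,):print("jar",circfit("wrist",p,c,.074,.029,o,pol=pol,span=.005))
X=cloud("wrist",d,o); m=(abs(X[...,2]-.074)<.006)&(np.hypot(X[...,0]-.42,X[...,1]+.01)<.05)
P=X[m];print(m.sum(),(P.max(0)+P.min(0))/2,P.max(0)-P.min(0),np.median(P[:,2]))
```

```text
[ 0.4218 -0.0097  0.1601] [-179.627     0.0431  -89.7589] 34.175 0.08538235644860931 [ 0.3627 -0.4058  0.1769] [ -1.3553 -13.8825 -17.9077  85.6031   0.0535 -91.5962]
[311.5214 261.2585]
jar (array([ 0.417 , -0.0113,  0.074 ]), np.float64(0.02945975844889381), np.int64(171), 180)
8322 [ 0.4169 -0.0094  0.0724] [0.0589 0.0593 0.0087] 0.07448560638181383
```

View pics/w15.png

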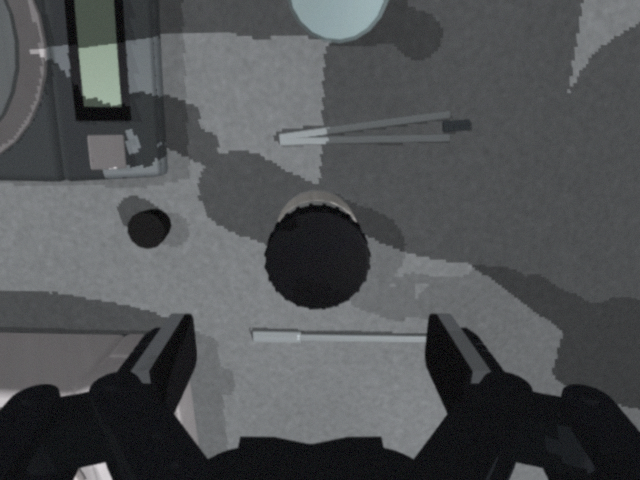

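Lid centre (318,256) → (0.417, −0.011). Descending and gripping the lid.

Request:
servo_tool(steps=[{"x": -5, "y": -1, "z": -20, "yaw": 0}, {"x": -5, "y": -1, "z": -60, "yaw": 0}, {"x": -5, "y": -1, "z": -85, "yaw": 0}, {"x": -5, "y": -1, "z": -96, "yaw": 0}, {"x": -5, "y": -1, "z": -98, "yaw": 0}, {"x": -5, "y": -1, "z": -98, "yaw": 0}])

```text
time: 34.98
ee_pos: [0.4174, -0.0108, 0.0632]
tcp_rot: [-179.5, 0.0, -89.8]
wrist_force: [0.4, 0.3, -0.2]
opening: 0.0854
```

Request:
servo_tool(steps=[{"x": 0, "y": 0, "z": 0, "yaw": 0}, {"x": 0, "y": 0, "z": 0, "yaw": 0}, {"x": 0, "y": 0, "z": 0, "yaw": 0}, {"x": 0, "y": 0, "z": 0, "yaw": 0}, {"x": 0, "y": 0, "z": 0, "yaw": 0}], grip=50, grip_force=35)

```text
time: 35.6
ee_pos: [0.4181, -0.0108, 0.0644]
tcp_rot: [-179.4, 0.0, -89.8]
wrist_force: [-0.1, 0.3, 6.7]
opening: 0.0572
```

Request:
servo_tool(steps=[{"x": 0, "y": 0, "z": 30, "yaw": 0}, {"x": 0, "y": 0, "z": 75, "yaw": 0}, {"x": 10, "y": 0, "z": 110, "yaw": 0}, {"x": 50, "y": 6, "z": 125, "yaw": 0}, {"x": 100, "y": 12, "z": 125, "yaw": 0}, {"x": 150, "y": 18, "z": 125, "yaw": 0}, {"x": 190, "y": 21, "z": 125, "yaw": 0}, {"x": 212, "y": 21, "z": 125, "yaw": 0}, {"x": 212, "y": 21, "z": 125, "yaw": 0}, {"x": 212, "y": 21, "z": 125, "yaw": 0}])

```text
time: 36.85
ee_pos: [0.6294, 0.0102, 0.1893]
tcp_rot: [-179.5, 0.0, -89.8]
wrist_force: [-0.4, -0.1, -1.2]
opening: 0.0569
```

Run:
```python
from h import *
o,p,d=shot("w16")
z=o["ee_pos"][2]-.0644+.074
c=proj("wrist",[o["ee_pos"]*[1,1,0]+[0,0,z]],o)[0]
print("lid",circfit("wrist",p,c,z,.029,o,pol=1,span=.004))
```

```text
[0.6294 0.0102 0.1893] [-179.469     0.0407  -89.7802] 36.85 0.05685735330785447 [-0.3714 -0.1366 -1.2431] [  0.9105  14.6962  14.0457  88.818    0.0343 -89.3089]
lid (array([0.6277, 0.008 , 0.1989]), np.float64(0.031221961401023925), np.int64(144), 178)
```

View pics/w16.png

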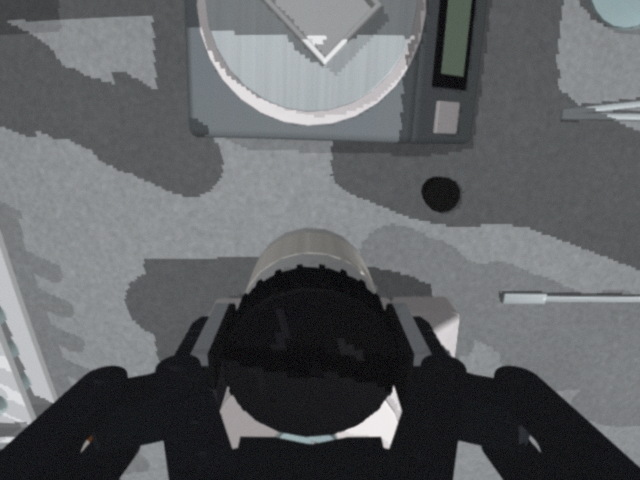

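Aligned. Lowering the jar between the housings.

Request:
servo_tool(steps=[{"x": 1, "y": 0, "z": -40, "yaw": 0}, {"x": 1, "y": 0, "z": -80, "yaw": 0}, {"x": 1, "y": 0, "z": -105, "yaw": 0}, {"x": 1, "y": 0, "z": -118, "yaw": 0}, {"x": 1, "y": 0, "z": -121, "yaw": 0}, {"x": 1, "y": 0, "z": -122, "yaw": 0}, {"x": 1, "y": 0, "z": -122, "yaw": 0}])

```text
time: 37.78
ee_pos: [0.6309, 0.0102, 0.0687]
tcp_rot: [-179.3, 0.0, -89.8]
wrist_force: [0.1, -0.0, -0.6]
opening: 0.0569
```

Request:
servo_tool(steps=[{"x": 0, "y": 0, "z": -2, "yaw": 0}, {"x": 0, "y": 0, "z": -4, "yaw": 0}, {"x": 0, "y": 0, "z": -4, "yaw": 0}])

```text
time: 38.15
ee_pos: [0.6309, 0.0102, 0.0646]
tcp_rot: [-179.3, 0.0, -89.8]
wrist_force: [-0.2, -0.7, -0.8]
opening: 0.0568
```

Request:
servo_tool(steps=[{"x": 0, "y": 0, "z": -1, "yaw": 0}, {"x": 0, "y": 0, "z": -2, "yaw": 0}, {"x": 0, "y": 0, "z": -2, "yaw": 0}])

```text
time: 38.52
ee_pos: [0.631, 0.0102, 0.0644]
tcp_rot: [-179.3, 0.0, -89.8]
wrist_force: [-4.1, 0.7, 10.6]
opening: 0.0567
```

Request:
servo_tool(steps=[{"x": 0, "y": 0, "z": 0, "yaw": 0}, {"x": 0, "y": 0, "z": 0, "yaw": 0}, {"x": 0, "y": 0, "z": 0, "yaw": 0}, {"x": 0, "y": 0, "z": 20, "yaw": 0}, {"x": 0, "y": 0, "z": 70, "yaw": 0}, {"x": 0, "y": 0, "z": 120, "yaw": 0}, {"x": 0, "y": 0, "z": 160, "yaw": 0}, {"x": -30, "y": 0, "z": 200, "yaw": 0}, {"x": -40, "y": 10, "z": 210, "yaw": 0}, {"x": -40, "y": 10, "z": 210, "yaw": 0}, {"x": -40, "y": 10, "z": 210, "yaw": 0}], grip=76)

```text
time: 39.9
ee_pos: [0.5911, 0.0203, 0.2731]
tcp_rot: [-179.4, 0.0, -89.8]
wrist_force: [0.6, -0.7, -0.4]
opening: 0.0763
```

Run:
```python
from h import *
o,p,d=shot("w17")
c=proj("wrist",[[.63,.0105,.074]],o)[0]; print(c)
print("jar",circfit("wrist",p,c,.074,.029,o,pol=1,span=.005))
c=proj("wrist",[[.628,-.1275,.068]],o)[0]; print(c)
for pol in (-1,1):print("pan",circfit("wrist",p,c,.068,.058,o,pol=pol,span=.007))
X=cloud("wrist",d,o); m=(abs(X[...,2]-.074)<.006)&(np.hypot(X[...,0]-.63,X[...,1]-.01)<.05)
P=X[m];print(m.sum(),(P.max(0)+P.min(0))/2,P.max(0)-P.min(0))
```

```text
[0.5911 0.0203 0.2731] [-179.368     0.0372  -89.7599] 39.9 0.07632678717090295 [ 0.6304 -0.7491 -0.4044] [  1.9558  10.7255  18.682   97.3237   0.0182 -88.284 ]
[263.0102 201.8647]
jar (array([0.6294, 0.0102, 0.074 ]), np.float64(0.029278638497352905), np.int64(179), 180)
[261.7515  16.9969]
pan (array([ 0.6275, -0.1247,  0.068 ]), np.float64(0.0634112516380323), np.int64(102), 103)
pan (array([ 0.6263, -0.1258,  0.068 ]), np.float64(0.06023328148043536), np.int64(57), 102)
3961 [0.6304 0.0113 0.0727] [0.0592 0.059  0.0094]
```

View pics/w17.png

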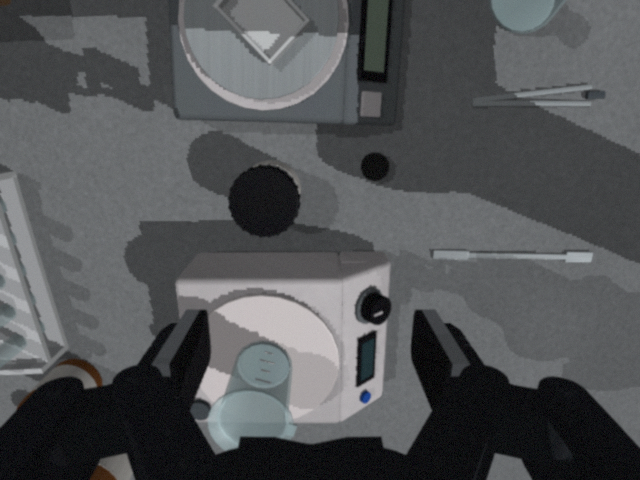

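Jar at (0.629, 0.010), half-way between the plate and pan centres. Now the flask (target about (0.6325, 0.286)). Going above it to look.

Request:
servo_tool(steps=[{"x": -40, "y": -40, "z": 0, "yaw": 0}, {"x": -80, "y": -80, "z": 0, "yaw": 0}, {"x": -120, "y": -120, "z": 0, "yaw": 0}, {"x": -160, "y": -160, "z": -10, "yaw": 0}, {"x": -186, "y": -183, "z": -30, "yaw": 0}, {"x": -186, "y": -183, "z": -70, "yaw": 0}, {"x": -186, "y": -183, "z": -85, "yaw": 0}, {"x": -186, "y": -183, "z": -85, "yaw": 0}, {"x": -186, "y": -183, "z": -85, "yaw": 0}], grip=60)

```text
time: 41.08
ee_pos: [0.4058, -0.1628, 0.1888]
tcp_rot: [-179.4, 0.0, -89.7]
wrist_force: [-0.1, 0.8, 0.5]
opening: 0.0597
```

Run:
```python
from h import *
o,p,d=shot("w18")
c=proj("wrist",[[.4046,-.163,.105]],o)[0]; print(c)
for pol in (-1,1):print("rim",circfit("wrist",p,c,.105,.0145,o,pol=pol,span=.004))
c=proj("wrist",[[.4046,-.163,.0]],o)[0]; print(c)
for pol in (-1,1):print("base",circfit("wrist",p,c,.0,.032,o,pol=pol,span=.005))
```

```text
[ 0.4058 -0.1628  0.1888] [-179.3552    0.013   -89.729 ] 41.075 0.05973845755798389 [-0.1456  0.8147  0.4745] [ -22.0097  -11.8753  -13.1068   88.1767    0.2565 -112.2794]
[311.142  262.8721]
rim (array([ 0.405 , -0.1632,  0.105 ]), np.float64(0.014724893265497186), np.int64(179), 180)
rim (array([ 0.4041, -0.1631,  0.105 ]), np.float64(0.012035369065073086), np.int64(180), 180)
[312.3094 216.6803]
base (array([ 0.4054, -0.1625,  0.    ]), np.float64(0.029865950661922106), np.int64(141), 180)
base (array([ 0.3992, -0.1577,  0.    ]), np.float64(0.03231404422180253), np.int64(50), 82)
```

View pics/w18.png

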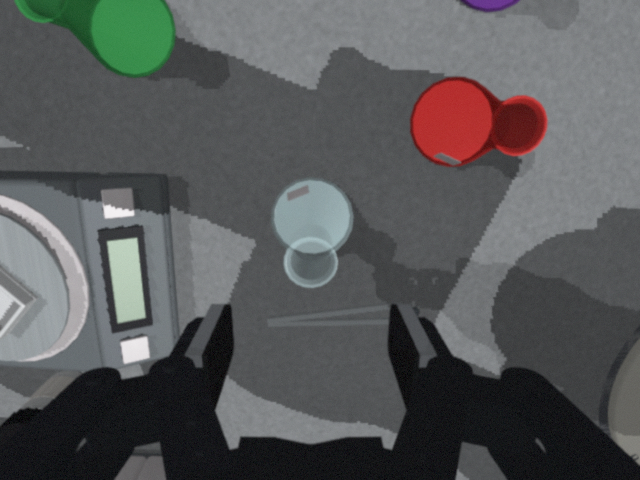

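Flask neck centre (311,263) → (0.405, −0.163), centred between the jaws. The red one is well clear. Descending to the neck.

Request:
servo_tool(steps=[{"x": -1, "y": 0, "z": -25, "yaw": 0}, {"x": -1, "y": 0, "z": -60, "yaw": 0}, {"x": -1, "y": 0, "z": -88, "yaw": 0}, {"x": -1, "y": 0, "z": -98, "yaw": 0}, {"x": -1, "y": 0, "z": -99, "yaw": 0}, {"x": -1, "y": 0, "z": -99, "yaw": 0}])

```text
time: 41.88
ee_pos: [0.4055, -0.163, 0.0912]
tcp_rot: [-179.2, -0.0, -89.7]
wrist_force: [-0.0, 0.1, -0.1]
opening: 0.0598
```

Request:
servo_tool(steps=[{"x": 0, "y": 0, "z": 0, "yaw": 0}, {"x": 0, "y": 0, "z": 0, "yaw": 0}, {"x": 0, "y": 0, "z": 0, "yaw": 0}, {"x": 0, "y": 0, "z": 0, "yaw": 0}, {"x": 0, "y": 0, "z": 0, "yaw": 0}], grip=20, grip_force=25)

```text
time: 42.5
ee_pos: [0.4061, -0.1632, 0.0921]
tcp_rot: [-179.2, -0.1, -89.7]
wrist_force: [0.8, 0.1, 6.5]
opening: 0.0252
```

Request:
servo_tool(steps=[{"x": 0, "y": 0, "z": 10, "yaw": 0}, {"x": 0, "y": 0, "z": 20, "yaw": 0}, {"x": 0, "y": 0, "z": 30, "yaw": 0}, {"x": 0, "y": 0, "z": 30, "yaw": 0}])

```text
time: 43.0
ee_pos: [0.4065, -0.1634, 0.1231]
tcp_rot: [-179.1, -0.1, -89.7]
wrist_force: [-0.3, 0.1, 0.7]
opening: 0.0249
```

Run:
```python
from h import *
o,p,d=shot("w19")
s=snap("side","s19"); s=cv2.imread("pics/s19.png"); q=proj("side",[o["ee_pos"]])[0]
x,y=map(int,q); cv2.imwrite("pics/s19z.png",cv2.resize(s[max(0,y-60):y+60,x-80:x+80],None,fx=5,fy=5,interpolation=cv2.INTER_CUBIC))
```

```text
[ 0.4065 -0.1634  0.1231] [-179.0745   -0.1004  -89.7217] 43.0 0.02486888347345329 [-0.2534  0.0892  0.7261] [ -22.0529  -11.9103  -20.3806   80.6355    0.2588 -112.33  ]
```

View pics/w19.png

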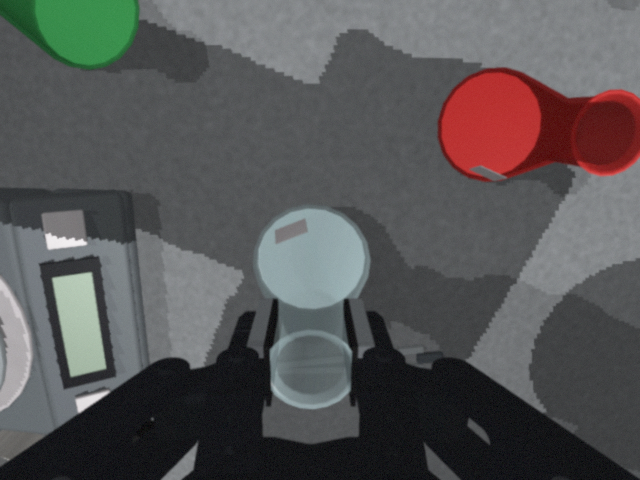

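View pics/s19z.png

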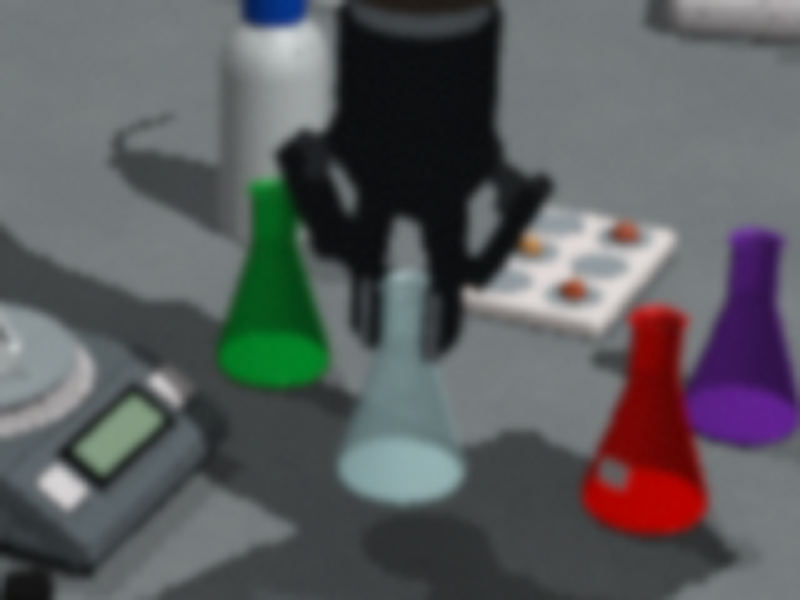

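The flask is held upright by the neck. I'll carry it round the front of the stirrer to its left side.

Request:
servo_tool(steps=[{"x": 0, "y": 10, "z": 40, "yaw": 0}, {"x": 0, "y": 50, "z": 80, "yaw": 0}, {"x": 5, "y": 105, "z": 100, "yaw": 0}, {"x": 10, "y": 160, "z": 105, "yaw": 0}, {"x": 15, "y": 215, "z": 105, "yaw": 0}, {"x": 20, "y": 270, "z": 105, "yaw": 0}, {"x": 25, "y": 325, "z": 105, "yaw": 0}, {"x": 30, "y": 380, "z": 105, "yaw": 0}, {"x": 45, "y": 430, "z": 105, "yaw": 0}, {"x": 85, "y": 449, "z": 105, "yaw": 0}, {"x": 120, "y": 449, "z": 105, "yaw": 0}, {"x": 120, "y": 449, "z": 105, "yaw": 0}])

```text
time: 44.6
ee_pos: [0.5274, 0.2858, 0.225]
tcp_rot: [-179.3, -0.1, -89.8]
wrist_force: [-0.5, -0.2, -0.7]
opening: 0.0254
```

Request:
servo_tool(steps=[{"x": 40, "y": 0, "z": 0, "yaw": 0}, {"x": 80, "y": 0, "z": 0, "yaw": 0}, {"x": 104, "y": 0, "z": 0, "yaw": 0}, {"x": 104, "y": 0, "z": 0, "yaw": 0}, {"x": 104, "y": 0, "z": 0, "yaw": 0}])

```text
time: 45.22
ee_pos: [0.6305, 0.2858, 0.2249]
tcp_rot: [-179.3, -0.2, -89.8]
wrist_force: [0.4, -0.5, -0.9]
opening: 0.0254
```

Run:
```python
from h import *
o,p,d=shot("w20")
z=o["ee_pos"][2]-.0921+.105
c=proj("wrist",[o["ee_pos"]*[1,1,0]+[0,0,z]],o)[0]
for pol in (-1,1):print("rim",circfit("wrist",p,c,z,.0145,o,pol=pol,span=.004))
```

```text
[0.6305 0.2858 0.2249] [-179.3253   -0.1574  -89.7536] 45.225 0.025398950388606154 [ 0.3839 -0.5162 -0.8562] [ 24.5442  24.818   30.8991  95.5309  -0.4211 -65.7051]
rim (array([0.6287, 0.286 , 0.2378]), np.float64(0.014598423270462837), np.int64(136), 180)
rim (array([0.6284, 0.2861, 0.2378]), np.float64(0.01273047959061948), np.int64(121), 163)
```

View pics/w20.png

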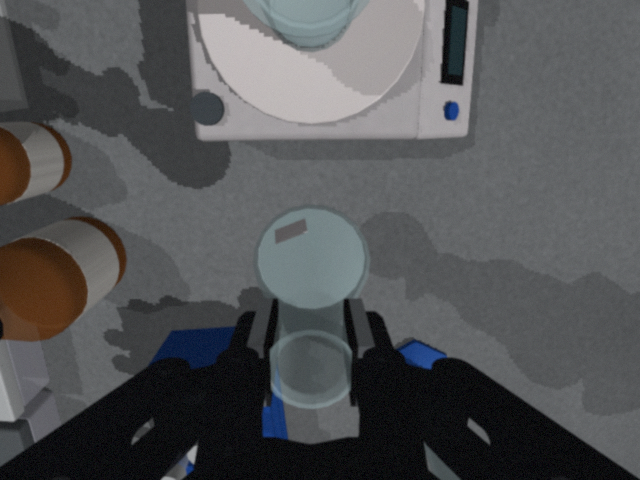

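The space below is clear. Lowering with +3 mm in x.

Request:
servo_tool(steps=[{"x": 3, "y": 0, "z": -45, "yaw": 0}, {"x": 3, "y": 0, "z": -85, "yaw": 0}, {"x": 3, "y": 0, "z": -112, "yaw": 0}, {"x": 3, "y": 0, "z": -126, "yaw": 0}, {"x": 3, "y": 0, "z": -131, "yaw": 0}, {"x": 3, "y": 0, "z": -132, "yaw": 0}, {"x": 3, "y": 0, "z": -132, "yaw": 0}])

```text
time: 46.15
ee_pos: [0.6339, 0.2862, 0.0945]
tcp_rot: [-179.2, -0.1, -89.7]
wrist_force: [0.5, -0.1, 0.1]
opening: 0.0254
```

Request:
servo_tool(steps=[{"x": 0, "y": 0, "z": -1, "yaw": 0}, {"x": 0, "y": 0, "z": -2, "yaw": 0}, {"x": 0, "y": 0, "z": -3, "yaw": 0}])

```text
time: 46.52
ee_pos: [0.6342, 0.2863, 0.0922]
tcp_rot: [-179.1, -0.1, -89.7]
wrist_force: [-1.0, -0.9, 6.8]
opening: 0.0252
```

Request:
servo_tool(steps=[{"x": 0, "y": 0, "z": 0, "yaw": 0}, {"x": 0, "y": 0, "z": 0, "yaw": 0}, {"x": 0, "y": 0, "z": 0, "yaw": 0}, {"x": 0, "y": 0, "z": 0, "yaw": 0}, {"x": 0, "y": 0, "z": 20, "yaw": 0}, {"x": 0, "y": 0, "z": 70, "yaw": 0}, {"x": 0, "y": 0, "z": 120, "yaw": 0}, {"x": -5, "y": 0, "z": 165, "yaw": 0}, {"x": -20, "y": -10, "z": 190, "yaw": 0}, {"x": -20, "y": -20, "z": 190, "yaw": 0}, {"x": -20, "y": -20, "z": 190, "yaw": 0}, {"x": -20, "y": -20, "z": 190, "yaw": 0}], grip=60)

```text
time: 48.02
ee_pos: [0.6142, 0.2661, 0.2807]
tcp_rot: [-179.3, -0.1, -89.8]
wrist_force: [-0.5, -0.3, -0.2]
opening: 0.0598
```

Run:
```python
from h import *
o,p,d=shot("w21")
for n,X,r in (("rim",[.633,.286,.105],.0147),("plate",[.631,.1484,.095],.065),("wg",[.632,.1485,.17],.03)):
    c=proj("wrist",[X],o)[0]; print(n,c,circfit("wrist",p,c,X[2],r,o,pol=-1,span=.004))
```

```text
[0.6142 0.2661 0.2807] [-179.2572   -0.1259  -89.7582] 48.025 0.059801063588852246 [-0.4517 -0.3474 -0.2487] [ 23.587   23.0409  34.8404 101.1673  -0.41   -66.658 ]
rim [286.7297 246.2827] (array([0.6329, 0.2861, 0.105 ]), np.float64(0.01480814294661524), np.int64(177), 177)
plate [288.1514  57.1503] (array([0.6306, 0.1482, 0.095 ]), np.float64(0.06428576685535338), np.int64(123), 123)
wg [277.0351  37.0005] (array([0.6335, 0.1473, 0.17  ]), np.float64(0.028352298623302033), np.int64(60), 65)
```

View pics/w21.png

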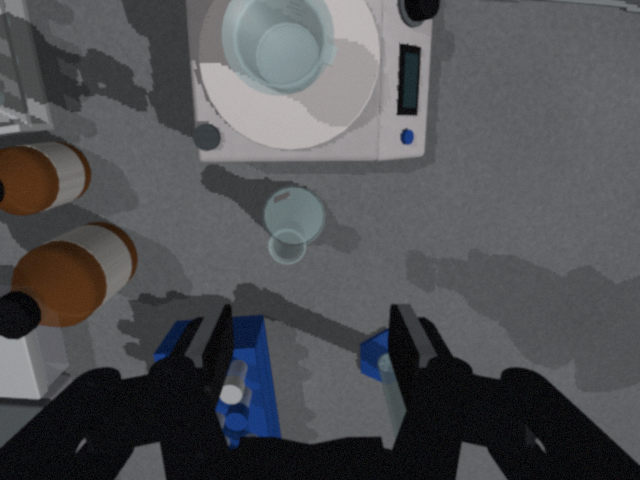

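The flask is upright at (0.633, 0.286), 138 mm from the plate, the same as the jar. Retreating for final overall views.

Request:
servo_tool(steps=[{"x": -50, "y": 0, "z": 20, "yaw": 0}, {"x": -100, "y": -20, "z": 30, "yaw": 0}, {"x": -150, "y": -60, "z": 30, "yaw": 0}, {"x": -200, "y": -110, "z": 30, "yaw": 0}, {"x": -240, "y": -160, "z": 30, "yaw": 0}, {"x": -260, "y": -210, "z": 30, "yaw": 0}, {"x": -265, "y": -260, "z": 30, "yaw": 0}, {"x": -265, "y": -320, "z": 30, "yaw": 0}, {"x": -265, "y": -380, "z": 30, "yaw": 0}, {"x": -265, "y": -420, "z": 30, "yaw": 0}, {"x": -265, "y": -420, "z": 30, "yaw": 0}, {"x": -265, "y": -420, "z": 30, "yaw": 0}])

```text
time: 49.58
ee_pos: [0.3492, -0.1534, 0.3104]
tcp_rot: [-179.3, -0.1, -89.8]
wrist_force: [-0.1, 0.1, 0.8]
opening: 0.0601
```

Run:
```python
from h import *
snap("top","tf"); snap("side","sf"); t=cv2.imread("pics/tf.png"); s=cv2.imread("pics/sf.png")
np.set_printoptions(precision=4,suppress=True)
for n,X,r,pol in (("pan",[.6275,-.126,.068],.0595,1),("plate",[.6335,.148,.095],.065,-1),("wg",[.634,.148,.17],.03,None),("jar",[.631,.011,.074],.029,1),("flask rim",[.634,.286,.105],.015,None)):
    c=proj("top",[X])[0]; print(n,c,circfit("top",t,c,X[2],r,pol=pol,span=.006))
cv2.imwrite("pics/tfz.png",cv2.resize(t[120:320,90:440],None,fx=2.25,fy=2.25,interpolation=cv2.INTER_CUBIC))
cv2.imwrite("pics/sfz.png",cv2.resize(s[140:420,60:420],None,fx=2.1,fy=2.1,interpolation=cv2.INTER_CUBIC))
print(get_obs()["time"],get_obs()["wrist_force"])
```

```text
pan [344.02   174.6943] (array([ 0.6295, -0.1267,  0.068 ]), np.float64(0.05919975542502856), np.int64(81), 116)
plate [237.3746 172.5143] (array([0.6339, 0.1482, 0.095 ]), np.float64(0.06397839969991431), np.int64(108), 173)
wg [234.0814 164.1983] (array([0.6255, 0.1417, 0.17  ]), np.float64(0.03142201727914181), np.int64(108), 180)
jar [291.2485 174.1993] (array([0.6307, 0.0108, 0.074 ]), np.float64(0.029746994958834212), np.int64(150), 180)
flask rim [182.293  172.6761] (array([0.6376, 0.2831, 0.105 ]), np.float64(0.012601975724977427), np.int64(101), 166)
49.675 [-0.1413  0.4094 -0.6605]
```

View pics/tfz.png

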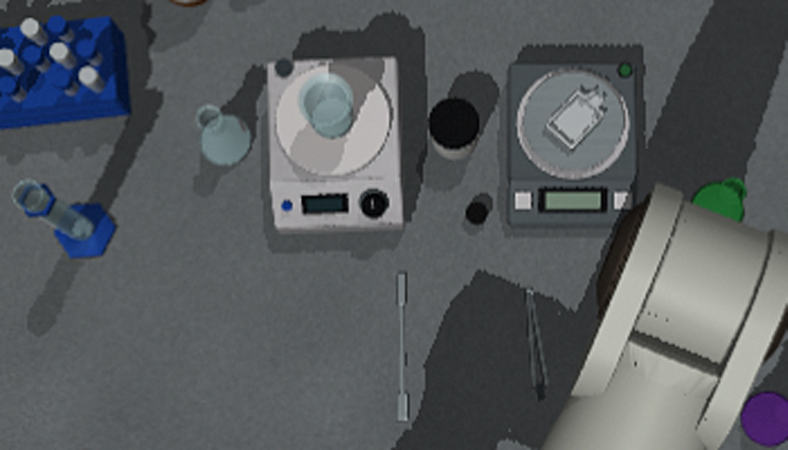

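View pics/sfz.png

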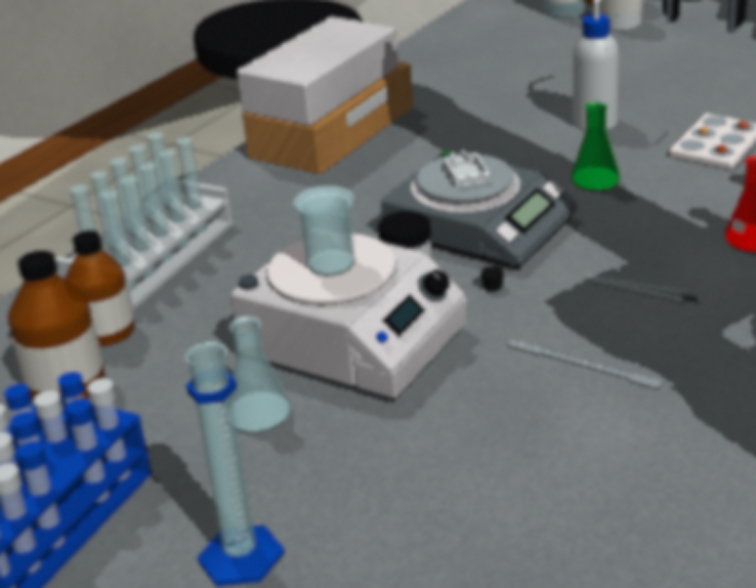

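```bash
python3 -c "
from workcell import *
print(job_done())"
```

```text
the job is handed in; nothing more can be done
None
```

The bench is set up as asked, and I handed the job in at about 50 s of the 120 s allowed. I placed the boat, beaker, watch glass, jar and flask in that order. The final top and side views show everything standing upright, including the cylinder and wash bottle. The arm is back and touching nothing.

**Positions from the wrist camera:**

| Item | Measured position | Reference | Offset |
|---|---|---|---|
| Boat | (0.626, −0.128) | pan centre, about (0.628, −0.127) | about 2 mm |
| Beaker | (0.631, 0.148) | plate centre (0.631, 0.148) | under 0.5 mm |
| Watch glass | (0.632, 0.149) | plate and beaker centre | about 1 mm |
| Jar | (0.629, 0.010) | mid-point of plate and pan, about (0.629, 0.011) | about 1 mm |
| Flask | (0.633, 0.286), 138 mm from the plate centre | same distance as the jar, 138 mm | in line to about 1 mm |

**What went wrong or disagreed:**
- **Wrist limit:** early on, joint 6 ran to its limit and tilted the tool by up to 8°. I levelled it again before picking anything up.
- **Beaker grip:** the first grip caught the beaker's rim, so I redid it lower.
- **Top camera:** its final fits for the jar, plate and pan agree with the wrist camera to about 3 mm. Its fits for the watch glass and flask rim were 5–9 mm off. I put that down to glass edges locking onto the wrong contour and relied on the wrist fits, so those two are not confirmed by a second camera.

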